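Pack up the inclined rest to the height gauge

ROBOT

A 6-joint arm with a two-finger parallel gripper is mounted at the origin on the work surface. World frame = base frame: x ahead of the robot, y to its left, z up, the work surface at z = 0. Lengths are in m, angles in rad, forces in N, time in s.
With the tool pointing down it reaches from about 0.25 to 0.775 m from the base axis. Payload 8.9 kg.
Tool frame: the origin (TCP) lies at the very end of the fingers, on their centre line; the grasp point (between the pads) lies 19 mm behind it (grasp_offset is the distance from the TCP to the grasp point, in m); z points along the fingers, y is the direction in which the jaws open and shut (so a half turn about z gives the same grasp; the last joint's range is limited). The gripper opens to 85 mm and grips with 20 to 120 N. Pads are 22 mm wide; open, the fingers measure 114 mm over their backs; the gripper's body (76 mm by 85 mm) begins 54 mm behind the grasp point. The pads swing forward as they close: fully open they stand 13 mm farther back than shut.
Start: joints at [1.074, 0.291, -0.153, 1.127, 0, 1.431], TCP at [0.184, 0.492, 0.231] pointing down, gripper open.
Joint ranges: [-2.52, 2.52], [-0.91, 1.74], [-1.3, 1.37], [-1.96, 2.02], [-1.52, 1.47], [-3.14, 3.14]. Speed limits (rad/s): [2.22, 2.22, 2.79, 3.14, 3.14, 3.14].

INTERFACE

Orientations are given as [roll, pitch, yaw] about the fixed x, y, z axes, in that order (R = Rz(yaw) Ry(pitch) Rx(roll)).
In Python, from workcell import sense, snapshot, finish_job, grasp_offset gives the robot as it stands. The module is installed in compiled form; this text tells all that it offers.
- The arm moves only by the shell command python3 -m creep 'ROWS' [FORCE]. ROWS is JSON, a list that holds one entry, the list of rows, each a list of 5 numbers: the closure in counts, from 0 (fully open) to 255 (shut), then the shift along the tool's x, y, z in cm, then the turn about the tool's z in rad. In form: [[[gripper, x, y, z, spin], ...]]. A call has 1 to 12 rows; each row is the pose to reach, as a shift and turn from the pose commanded when the call began, along the tool's axes at that moment; what a row does not reach only later rows make up. A row lasts 1/12 s, in which the tool goes at most 41.7 mm and 7.16 degrees, less where a joint would pass 70% of its speed; a pose out of reach is approached as far as the arm can. A call with a gripper value outside its range is refused whole. The fingers move at their own pace and stop on an object; FORCE is the grip in N (left out, the last holds). Time passes only in rows, so rows that repeat a pose let the fingers close. It gives the time, the measured TCP pose, the force and the opening at its end, in the units of the state.
- sense(): the state, without advancing time (a new reading comes with each control period).
- snapshot(name): name is "scene" or "top"; returns a dict with "img" (420x560x3 uint8, red, green, blue), "depth" (420x560 float32, m along the optical axis (not along the pixel's ray), 0 where there is no reading), "fx", "fy", "cx", "cy" (pixels), "distortion" ([k1, k2, p1, p2, k3] as OpenCV has them; the pictures are not rectified), "extrinsics" (4x4, takes a point from world to camera coordinates). Camera axes: x right, y down, z forward; pixel columns grow to the right and rows downward; lengths in m; the calibration is good to about 2 mm. A picture is of the moment at which its call begins.
- finish_job(): hands the job in, once; it reports no verdict.
The state is a dict: "t": time; "joint_pos": joint angles; "qvel": joint speeds; "joint_torque": joint torques, N m; "eef_pos": TCP position; "eef_rot": TCP orientation; "wrist_force": force on the tool from outside, world axes, zero at the start; "torque": the same for the moment, N m; "finger_gap": opening from 0.0 (shut) to 1.0 (fully open).
Only numpy, scipy, OpenCV 4.12 (cv2) and the standard library are available. Lean on these libraries where they do the work, as an engineer would, in place of code of your own. Each camera call takes 0.05 s, during which the arm holds its last target.

TASK

Set up the inclined rest for microscope work: lay white spacer plates lengthwise on its sloping bed, one at a time one on another, each square with the bed, overhanging it equally on both sides, and pressed home against the two upright stops with a light but definite push of about 5 N (never over 30 N on the stops). Stop when the high edge of the top plate is level with the pointer of the height gauge that stands at the rest; the gauge parked aside does not count. Do not bump the gauges, and leave the plaster cast and the lidded tub where they are.

Things in the scene. Friction and masses are not known exactly. Their poses are not given: they have to be found in the camera images.
- bed: Sloping aluminium bed of the fixed rest, 50 mm wide. Origin: on its upper face, mid-width, near the low end (nearer the robot), at the middle of the stops' setting range. Own x runs up the slope (20 degrees) for 110 mm, y across, z square out of the bed. A plate at home has its centre 55 mm up from the stops' faces, y 0 and z 8 mm (first), 24 (second), 40 (third). Plates need not slide by themselves.
- stops: Holder of the two upright stops, at the bed's origin with its axes. The stops, rigid bars 14 x 8 mm at bed y -18 and +18, 54 mm high from the bed, are clamped together in slots: their uphill faces lie anywhere from bed x -6 to +6 mm, not measured here; find it by touch. Light push: 5 to 10 N; over 30 N is too hard. Free room for fingers beside the bed; the foot below is 90 mm wide, 12 high.
- bed_top_end (a point): The middle of the high edge of the bed's face (bed x = 110 mm), with the bed's axes. The gauge that counts has its pointer tip within 60 mm of it, seen from above; the parked one is more than 120 mm away.
- short_gauge_mark (a point): The shorter height gauge: round dark foot 68 mm across standing on the bench, slim upright rod and a level flat steel pointer, 3 mm thick, directed to the gauge's own -x. Fixed, rigid. The point is the pointer's tip, mid thickness. When it stands at the rest, two plates reach it: the tip is then level with the upper top edge of the second plate (within 2.5 mm, by the stops' setting) and 20 to 32 mm off it.
- tall_gauge_mark (a point): The taller height gauge: round dark foot 68 mm across standing on the bench, slim upright rod and a level flat steel pointer, 3 mm thick, directed to the gauge's own -x. Fixed, rigid. The point is the pointer's tip, mid thickness. When it stands at the rest, three plates reach it: the tip is then level with the upper top edge of the third plate (within 2.5 mm, by the stops' setting) and 20 to 32 mm off it.
- cast: Bystander: a loose yellow plaster arch cast, 75 x 64 x 31 mm, origin under its middle.
- tub: Bystander: a loose grey round lidded tub, 78 mm across, 34 mm high, origin under its middle.
- plate_a_mid (a point): A loose white plastic spacer plate, a plain slab 110 (own x) x 60 (own y) x 16 mm (own z), about 150 g; all four plates are alike. The point is its centre, 8 mm above its underside. At the start it lies flat on the bench with another plate on it. Pile at the robot's left.
- plate_b_mid (a point): A loose white plastic spacer plate, a plain slab 110 (own x) x 60 (own y) x 16 mm (own z), about 150 g; all four plates are alike. The point is its centre, 8 mm above its underside. At the start it is the upper plate of a pile of two. Pile at the robot's left.
- plate_c_mid (a point): A loose white plastic spacer plate, a plain slab 110 (own x) x 60 (own y) x 16 mm (own z), about 150 g; all four plates are alike. The point is its centre, 8 mm above its underside. At the start it lies flat on the bench with another plate on it. Pile at the robot's right.
- plate_d_mid (a point): A loose white plastic spacer plate, a plain slab 110 (own x) x 60 (own y) x 16 mm (own z), about 150 g; all four plates are alike. The point is its centre, 8 mm above its underside. At the start it is the upper plate of a pile of two. Pile at the robot's right.

How it is judged:
By the outcome, as a careful person would: the job done as asked, in the order asked, and still so for the second after the job is handed in, with the robot touching nothing.
It also fails if it takes over 67 s, if anything falls off the work surface, if the arm or the gripper's body presses on something with over 40 N, if the wrist force passes 120 N, or if a joint passes its speed limit or range.

## Working session

There is one attempt and no reset: what is moved stays moved. The work goes in short steps, Python scripts to look and compute and a shell command to move; the robot and the scene stay as the last step left them, time stands still between calls to the robot, and variables do not carry over. Pictures are saved under pics/ and viewed, and the job is handed in when it is done.

```bash
mkdir -p pics; ls
python3 - <<'E'
from workcell import sense,snapshot,grasp_offset
import cv2,numpy as np
s=sense();print(s,grasp_offset)
for n in("scene","top"):
    d=snapshot(n);cv2.imwrite(f"pics/{n}0.png",d["img"][:,:,::-1]);np.savez(f"pics/{n}0.npz",**d)
    print(n,d["fx"],d["fy"],d["cx"],d["cy"],d["distortion"],np.round(d["extrinsics"],4).tolist())
E
```

```text
pics
{'t': 0.0, 'joint_pos': array([ 1.07371892e+00,  2.91278125e-01, -1.54150178e-01,  1.12670835e+00,
        2.00008628e-06,  1.43150033e+00]), 'qvel': array([ 4.98192886e-05, -3.69935333e-03, -5.64566604e-04,  7.64976932e-04,
        1.99074787e-04, -2.67418026e-04]), 'joint_torque': array([-2.26933764e-03, -5.37144756e+01,  3.31366324e+01,  1.60800858e-02,
       -3.81652499e-04,  2.26534320e-05]), 'eef_pos': array([0.18362788, 0.49135285, 0.23072453]), 'eef_rot': array([-3.14026559e+00, -1.88079771e-04,  2.78381112e+00]), 'wrist_force': array([-1.14609142, -0.22638377, -0.44127426]), 'torque': array([ 0.02752713, -0.02653271, -0.00909171]), 'finger_gap': 0.9971456708346431} 0.0187
scene 439.2542531747114 439.2542531747114 281.871852852059 215.6748958984542 [-0.12523128  0.          0.          0.          0.        ] [[-0.8153, 0.5786, -0.0228, 0.4647], [0.3282, 0.4292, -0.8415, -0.1182], [-0.4771, -0.6936, -0.5398, 1.3652], [0.0, 0.0, 0.0, 1.0]]
top 507.4024388017512 507.4024388017512 272.4672930256166 216.68720415300115 [-0.14535091  0.          0.          0.          0.        ] [[-0.0747, -0.9972, 0.0017, 0.0416], [-0.9755, 0.0727, -0.2075, 0.5662], [0.2068, -0.0172, -0.9782, 1.5111], [0.0, 0.0, 0.0, 1.0]]
```

View pics/scene0.png

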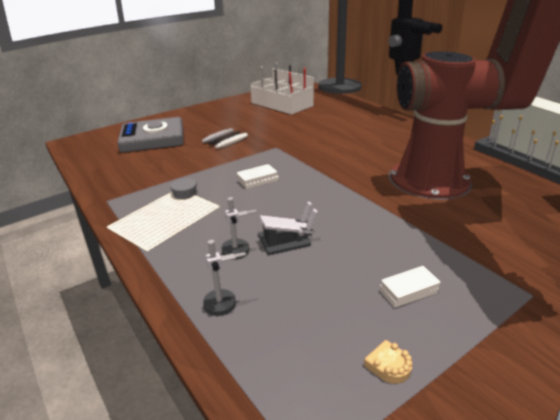

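View pics/top0.png

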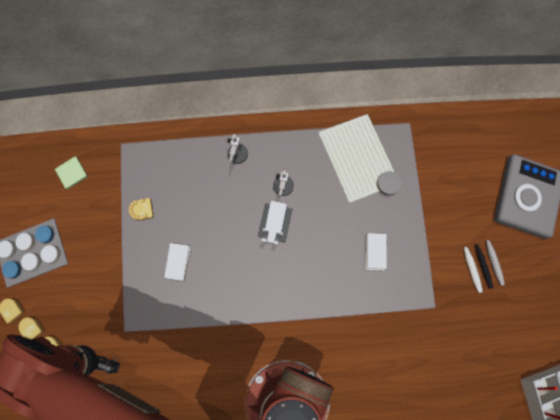

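The scene view shows the rest at about (285,228), with gauges at (235,240) and (220,285). The top view shows plate piles at (177,262) and (376,251), the rest at (275,222), and gauge feet at (284,186) and (238,153). I'll zoom in and measure next.

```bash
cat > h.py <<'E'
import numpy as np,cv2
def load(n): 
    d=np.load(f"pics/{n}.npz"); return {k:d[k] for k in d.files}
def grab(n,tag):
    from workcell import snapshot
    d=snapshot(n);cv2.imwrite(f"pics/{tag}.png",d["img"][:,:,::-1]);np.savez(f"pics/{tag}.npz",**d);return d
def K(d): return np.array([[d["fx"],0,d["cx"]],[0,d["fy"],d["cy"]],[0,0,1.]],float)
def rays(d,uv):
    uv=np.asarray(uv,float).reshape(-1,1,2)
    n=cv2.undistortPoints(uv,K(d),np.asarray(d["distortion"],float)).reshape(-1,2)
    E=d["extrinsics"];R=E[:3,:3];t=E[:3,3]
    v=np.c_[n,np.ones(len(n))]@R
    return -R.T@t,v
def onz(d,uv,z):
    o,v=rays(d,uv);return o+v*((z-o[2])/v[:,2])[:,None]
def onplane(d,uv,p,nrm):
    o,v=rays(d,uv);return o+v*(((p-o)@nrm)/(v@nrm))[:,None]
def bydepth(d,uv):
    uv=np.asarray(uv).reshape(-1,2);o,v=rays(d,uv)
    z=d["depth"][uv[:,1].astype(int),uv[:,0].astype(int)];return o+v*z[:,None],z
def proj(d,P):
    E=d["extrinsics"];r,_=cv2.Rodrigues(E[:3,:3]);return cv2.projectPoints(np.asarray(P,float).reshape(-1,1,3),r,E[:3,3],K(d),np.asarray(d["distortion"],float))[0].reshape(-1,2)
def two(d1,u1,d2,u2):
    o1,v1=rays(d1,[u1]);o2,v2=rays(d2,[u2]);v1,v2=v1[0],v2[0]
    s=np.linalg.lstsq(np.c_[v1,-v2],o2-o1,rcond=None)[0]
    a=o1+v1*s[0];b=o2+v2*s[1];return (a+b)/2,np.linalg.norm(a-b)
def crop(img,r,f,name):
    y0,y1,x0,x1=r;cv2.imwrite(name,cv2.resize(img[y0:y1,x0:x1,::-1],None,fx=f,fy=f,interpolation=cv2.INTER_NEAREST))
E
python3 - <<'E'
from h import *
t=load("top0");s=load("scene0")
crop(t["img"],(120,260,215,345),6,"pics/c1.png")
crop(s["img"],(185,325,190,330),5.6,"pics/c2.png")
for n,d in(("top",t),("scene",s)):
    hsv=cv2.cvtColor(d["img"],cv2.COLOR_RGB2HSV)
    m=((hsv[...,2]>175)&(hsv[...,1]<40)).astype(np.uint8)
    cs,_=cv2.findContours(m,cv2.RETR_EXTERNAL,cv2.CHAIN_APPROX_NONE)
    for c in cs:
        a=cv2.contourArea(c)
        if a>60 : 
            r=cv2.minAreaRect(c);(u,v)=r[0]
            p=onz(d,[[u,v]],.032)[0];b=onz(d,cv2.boxPoints(r),.032)
            print(n,a,np.round(r[0],1),r[1],np.round(p,4),"depthpt",np.round(bydepth(d,[[int(u),int(v)]])[0],4))
            print(np.round(b[:,:2],4).tolist())
E
```

```text
top 186.0 [ 28.5 261. ] (16.0, 15.0) [0.4868 0.7902 0.032 ] depthpt [[0.4863 0.7899 0.0362]]
[[0.5144, 0.8167], [0.5111, 0.7647], [0.4595, 0.7641], [0.4625, 0.8158]]
top 170.5 [473.3 269.4] (45.853023529052734, 5.375871181488037) [ 0.3563 -0.6221  0.032 ] depthpt [[ 0.3584 -0.6253  0.0223]]
[[0.4252, -0.5993], [0.4293, -0.6171], [0.2879, -0.6451], [0.2842, -0.6274]]
top 188.0 [ 48.5 253. ] (16.0, 15.0) [0.5084 0.722  0.032 ] depthpt [[0.508  0.7222 0.0352]]
[[0.5361, 0.7479], [0.5327, 0.6967], [0.481, 0.6964], [0.4842, 0.7473]]
top 634.0 [176.5 261.5] (20.214054107666016, 35.86653137207031) [0.4537 0.3073 0.032 ] depthpt [[0.4547 0.3078 0.0367]]
[[0.4072, 0.3504], [0.5164, 0.3262], [0.5005, 0.2639], [0.3918, 0.2888]]
top 142.5 [  5.5 248.5] (15.0, 11.0) [0.5326 0.8717 0.032 ] depthpt [[0.5336 0.8712 0.0363]]
[[0.5587, 0.8922], [0.5561, 0.8528], [0.5068, 0.8516], [0.5092, 0.8907]]
top 639.5 [376.5 251. ] (36.0, 19.0) [ 0.4399 -0.3175  0.032 ] depthpt [[ 0.4403 -0.3163  0.0302]]
[[0.4991, -0.2939], [0.4945, -0.3543], [0.3814, -0.341], [0.3862, -0.2814]]
top 177.0 [ 23. 241.] (14.142135
[... 2435 characters left out ...]
5 -0.9016  0.032 ] depthpt [[ 0.5736 -0.8141  0.0675]]
[[0.5775, -0.9607], [0.4818, -0.94], [0.5147, -0.8448], [0.6055, -0.8658]]
scene 240.5 [546.6 104.4] (28.75804328918457, 10.138089179992676) [-0.979  -0.0952  0.032 ] depthpt [[-0.4187  0.1277  0.2012]]
[[-0.9039, -0.1331], [-1.0638, -0.1993], [-1.0576, -0.0563], [-0.9038, -0.0015]]
scene 1329.0 [167.5  10. ] (20.0, 93.0) [-1.005  -4.5516  0.032 ] depthpt [[-0.0078 -2.0211  0.3276]]
[[-1.0855, -6.6648], [-1.8703, -5.0222], [-0.9781, -3.3114], [-0.3462, -4.247]]
scene 3401.5 [60.5 20. ] (40.0, 115.0) [ 0.1248 -5.1568  0.032 ] depthpt [[ 0.6337 -2.0018  0.3627]]
[[0.2971, -11.9542], [-1.0586, -6.7366], [0.0533, -3.0264], [0.8513, -4.3172]]
```

View pics/c1.png

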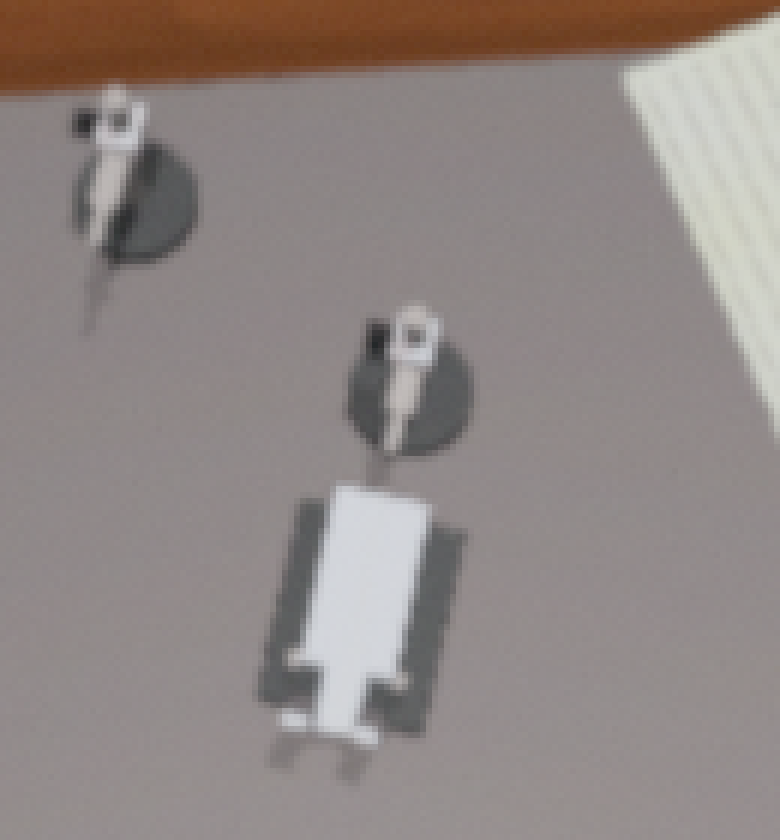

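View pics/c2.png

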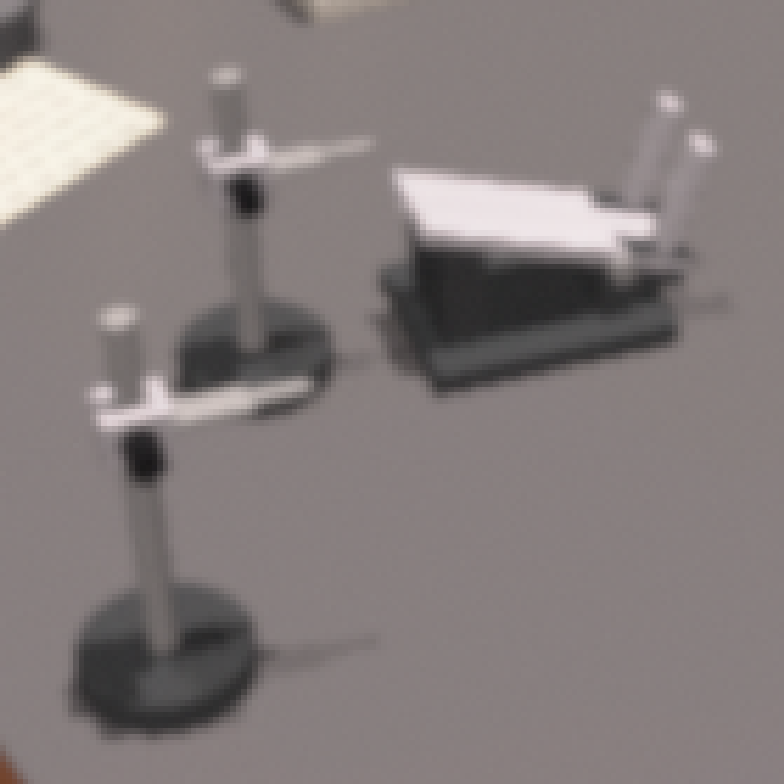

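Run:
```python
from h import *
t=load("top0");s=load("scene0")
c1=lambda x,y:(215+x/6-.5+.08,120+y/6-.42)
c2=lambda x,y:(190+x/5.6-.4,185+y/5.6-.4)
def T(n,a,b):
    p,e=two(t,c1(*a),s,c2(*b));print(n,np.round(p,4),round(e,4))
T("near clamp",(415,340),(240,152));T("far clamp",(120,125),(132,405))
T("near rodtop",(418,312),(227,75));T("far rodtop",(113,95),(118,317))
T("near tip dark",(378,486),(375,142));T("near tip beige",(390,452),(375,142));T("near bar beige",(390,452),(325,155))
T("far tip dark",(88,333),(312,382));T("far bar end beige",(97,242),(250,398));
# bed corners: high edge
T("bedhighL(+y)",(332,485),(395,170));
T("bedhighR",(432,503),(395,170));T("bedhighL/415,245",(332,485),(417,245))
T("stopL top",(292,720),(702,147));T("stopR top",(367,738),(702,147));T("stopR/666",(367,738),(668,103));T("stopL/666",(292,720),(668,103))
# foot centres on z~0.01
print(onz(t,[c1(410,395),c1(136,202)],.01))
```

```text
near clamp [ 0.678  -0.0425  0.1133] 0.0028
far clamp [0.8002 0.0988 0.1272] 0.0009
near rodtop [ 0.6807 -0.0431  0.1509] 0.0039
far rodtop [0.8015 0.0996 0.1659] 0.0015
near tip dark [ 0.6139 -0.0239  0.1011] 0.0156
near tip beige [ 0.6228 -0.0258  0.1054] 0.0021
near bar beige [ 0.6329 -0.0319  0.0976] 0.0174
far tip dark [0.7147 0.1116 0.1017] 0.0378
far bar end beige [0.7509 0.1099 0.1122] 0.0166
bedhighL(+y) [ 0.6174 -0.0015  0.0996] 0.0176
bedhighR [ 0.6021 -0.0461  0.0732] 0.003
bedhighL/415,245 [0.6195 0.0025 0.0667] 0.003
stopL top [0.4939 0.0332 0.083 ] 0.0013
stopR top [0.4788 0.0018 0.0634] 0.0183
stopR/666 [ 0.4824 -0.0041  0.083 ] 0.0001
stopL/666 [0.4972 0.0272 0.1021] 0.0161
[[ 0.67892942 -0.043055    0.01      ]
 [ 0.79964857  0.09807294  0.01      ]]
```

Run:
```python
from h import *
t=load("top0");s=load("scene0")
def frame(p,yaw,pitch=np.radians(20)):
    x=np.array([np.cos(yaw)*np.cos(pitch),np.sin(yaw)*np.cos(pitch),np.sin(pitch)]);y=np.array([-np.sin(yaw),np.cos(yaw),0]);return x,y,np.cross(x,y)
# bed edges: subpixel half-level crossing, sampled in image rows/along bed y
for nm,d in(("top",t),("scene",s)):
  g=cv2.cvtColor(d["img"],cv2.COLOR_RGB2GRAY).astype(np.float32)
  p=np.array([.611,-.022,.070]);yaw=np.radians(-18.5)
  for it in range(3):
    x,y,z=frame(p,yaw);out={}
    for sg in(1,-1):
      L=[]
      for u in np.arange(-75,-8,4)/1000:
        w=np.arange(10,36,.25)/1000
        px=proj(d,p+u*x+(sg*w)[:,None]*y)
        v=cv2.remap(g,px[:,0].astype(np.float32)[None],px[:,1].astype(np.float32)[None],cv2.INTER_LINEAR)[0]
        hi=v[:15].mean();lo=v[80:].min() if nm=="top" else v[60:].min();th=(hi+lo)/2
        k=np.argmax(v<th);L.append((u,sg*w[k],hi,lo))
      out[sg]=np.array(L)
    fl=np.polyfit(out[1][:,0],out[1][:,1],1);fr=np.polyfit(out[-1][:,0],out[-1][:,1],1)
    print(nm,"width",np.polyval(fl,-.05)-np.polyval(fr,-.05),"mid@-.05",(np.polyval(fl,-.05)+np.polyval(fr,-.05))/2,"slopes",fl[0],fr[0])
    yaw+=(fl[0]+fr[0])/2; 
    p=p+(np.polyval(fl,-.0)+np.polyval(fr,-.0))/2*y
    # high edge
    L=[]
    for q in np.arange(-18,19,4)/1000:
        w=np.arange(-15,15,.25)/1000
        px=proj(d,p+w[:,None]*x+q*y);v=cv2.remap(g,px[:,0].astype(np.float32)[None],px[:,1].astype(np.float32)[None],cv2.INTER_LINEAR)[0]
        th=(v[:20].mean()+v[-20:].mean())/2;L.append(w[np.argmax(v<th)])
    p=p+np.median(L)*x
    print("  yaw",np.degrees(yaw),"highmid",np.round(p,4),"edge",np.round(L,4))
# piles
for nm,d in(("top",t),("scene",s)):
  g=cv2.cvtColor(d["img"],cv2.COLOR_RGB2GRAY)
  for c0 in((.4545,.309),(.441,-.316)):
    u,v=proj(d,[[*c0,.032]])[0].astype(int);f=6
    sub=cv2.resize(g[v-45:v+45,u-45:u+45],None,fx=f,fy=f,interpolation=cv2.INTER_LINEAR)
    m=(sub>170).astype(np.uint8);cs,_=cv2.findContours(m,0,1);c=min((c for c in cs if cv2.contourArea(c)>2000),key=lambda c:abs(cv2.pointPolygonTest(c,(270.,270.),True)) if cv2.pointPolygonTest(c,(270.,270.),True)<0 else 0)
    uv=(c.reshape(-1,2)+.5)/f-.5+[u-45,v-45]
    W=onz(d,uv,.032)[:,:2];r=cv2.minAreaRect((W*1000).astype(np.float32));print(nm,c0,np.round(r[0],1),np.round(r[1],1),r[2])
```

```text
top width 0.05147426470588237 mid@-.05 -0.0019944852941176493 slopes 0.036764705882352956 0.033088235294117765
  yaw -16.49886064200631 highmid [ 0.6113 -0.0223  0.0701] edge [ 0.0005  0.001   0.0005  0.      0.0008  0.001   0.0002  0.      0.0002
 -0.0002]
top width 0.05143872549019608 mid@-.05 -8.54779411764723e-05 slopes 0.003982843137254942 0.001531862745097968
  yaw -16.340875955848915 highmid [ 0.6114 -0.0223  0.0702] edge [-0.0002  0.0002 -0.0002 -0.0008  0.0002  0.0008  0.0002  0.      0.0005
  0.    ]
top width 0.05144010416666667 mid@-.05 -3.852634803921777e-05 slopes 0.0013786764705883121 0.001225490196078426
  yaw -16.266272076274586 highmid [ 0.6114 -0.0223  0.0702] edge [-0.0005  0.     -0.0005 -0.0008  0.0002  0.0005  0.      0.      0.0002
  0.    ]
scene width 0.055186121323529416 mid@-.05 -0.004247319240196078 slopes -0.0010723039215685705 0.015012254901960662
  yaw -18.100649821102138 highmid [ 0.6083 -0.0252  0.0694] edge [-0.0018 -0.0012 -0.0012 -0.0012 -0.0012 -0.0015 -0.0022 -0.003  -0.0032
 -0.0028]
scene width 0.055105392156862755 mid@-.05 -0.0019460784313725492 slopes 0.0036764705882352568 0.020833333333333145
  yaw -17.398495660402606 highmid [ 0.6077 -0.0264  0.0694] edge [-0.0005  0.      0.0002  0.0002  0.0002  0.0002 -0.0005 -0.001  -0.0015
 -0.0012]
scene width 0.05494163602941177 mid@-.05 -0.0007558976715686238 slopes 0.0029105392156863 0.013480392156862657
  yaw -16.92893006543479 highmid [ 0.6077 -0.0268  0.0694] edge [-0.0005  0.0002  0.0005  0.0002  0.0005  0.0005  0.     -0.0008 -0.001
 -0.0008]
top (0.4545, 0.309) [454.  306.5] [ 65.9 111.3] 78.26998138427734
top (0.441, -0.316) [ 439.7 -317.2] [ 62.5 116.7] 83.3321533203125
scene (0.4545, 0.309) [455.3 310.6] [ 66.3 114.4] 77.79942321777344
scene (0.441, -0.316) [ 441.3 -314.8] [ 75.1 116.6] 83.1098403930664
```

The near gauge measures shorter than the parked one: rod top 151 against 166 mm, clamp 113 against 127 mm. So it's the short gauge and two plates are needed. Bed yaw is about -16.4° with its high mid-edge at (0.611, -0.022, 0.070). First I'll straddle the bed to feel for its centre.

```bash
cat > to.py <<'E'
import sys,numpy as np
from workcell import sense
from scipy.spatial.transform import Rotation as R
def st():
    s=sense();M=R.from_euler('xyz',s["eef_rot"]).as_matrix();f=M.T@s["wrist_force"]
    print("t %.2f"%s["t"],"p",np.round(s["eef_pos"],4),"yaw° %.2f"%np.degrees(s["eef_rot"][2]),"Ftool",np.round(f,2),"Ttool",np.round(M.T@s["torque"],3),"gap %.4f"%s["finger_gap"]);return s,M
if __name__=="__main__":
    s,M=st();a=list(map(float,sys.argv[1:]))
    if len(a)>=3:
        d=M.T@(np.array(a[:3])-s["eef_pos"])*100
        sp=s["eef_rot"][2]-np.radians(a[3]) if len(a)>3 else 0
        sp=(sp+np.pi)%(2*np.pi)-np.pi
        print("shift cm",np.round(d,2),"spin %.3f"%sp)
E
python3 to.py .566 -.0091 .13 163.6; python3 to.py .566 -.0091 .04 163.6
```

```text
t 0.10 p [0.1837 0.4914 0.2308] yaw° 159.50 Ftool [0.2  0.45 0.45] Ttool [-0.011 -0.016  0.024] gap 1.0009
shift cm [-53.34 -33.48  10.11] spin -0.072
t 0.10 p [0.1837 0.4914 0.2308] yaw° 159.50 Ftool [0.2  0.45 0.45] Ttool [-0.011 -0.016  0.024] gap 1.0009
shift cm [-53.34 -33.47  19.11] spin -0.072
```

```bash
python3 -m creep '[[[0,-53.3,-33.5,5,-0.072],[0,-53.3,-33.5,5,-0.072],[0,-53.3,-33.5,5,-0.072],[0,-53.3,-33.5,5,-0.072],[0,-53.3,-33.5,5,-0.072],[0,-53.3,-33.5,5,-0.072],[0,-53.3,-33.5,5,-0.072],[0,-53.3,-33.5,5,-0.072],[0,-53.3,-33.5,5,-0.072],[0,-53.3,-33.5,5,-0.072],[0,-53.3,-33.5,5,-0.072],[0,-53.3,-33.5,5,-0.072]]]' 20; python3 to.py .566 -.0091 .04 163.6
```

```text
t: 1.1
eef_pos: [0.4869, 0.0935, 0.1914]
eef_rot: [3.142, -0.0, 2.855]
wrist_force: [1.3, 1.3, 0.3]
finger_gap: 0.999
t 1.10 p [0.4869 0.0935 0.1914] yaw° 163.61 Ftool [-0.88  1.59 -0.33] Ttool [-0.127 -0.022 -0.035] gap 0.9990
shift cm [-10.48  -7.61  15.14] spin 0.000
```

```bash
python3 -m creep '[[[0,-10.5,-7.6,0,0],[0,-10.5,-7.6,0,0],[0,-10.5,-7.6,0,0],[0,-10.5,-7.6,0,0],[0,-10.5,-7.6,4,0],[0,-10.5,-7.6,8,0],[0,-10.5,-7.6,8,0]]]'; python3 to.py .566 -.0091 .04 163.6
python3 - <<'E'
from h import *
a=grab("top","t1");b=grab("scene","s1")
crop(a["img"],(120,270,195,355),5,"pics/t1c.png");crop(b["img"],(165,305,190,340),5,"pics/s1c.png")
E
```

```text
t: 1.68
eef_pos: [0.5607, -0.0067, 0.1051]
eef_rot: [-3.14, -0.011, 2.855]
wrist_force: [-2.3, 0.1, -1.5]
finger_gap: 0.999
t 1.68 p [ 0.5607 -0.0067  0.1051] yaw° 163.58 Ftool [ 2.22 -0.56  1.5 ] Ttool [0.012 0.114 0.05 ] gap 0.9988
shift cm [-0.64 -0.07  6.51] spin -0.000
```

View pics/s1c.png

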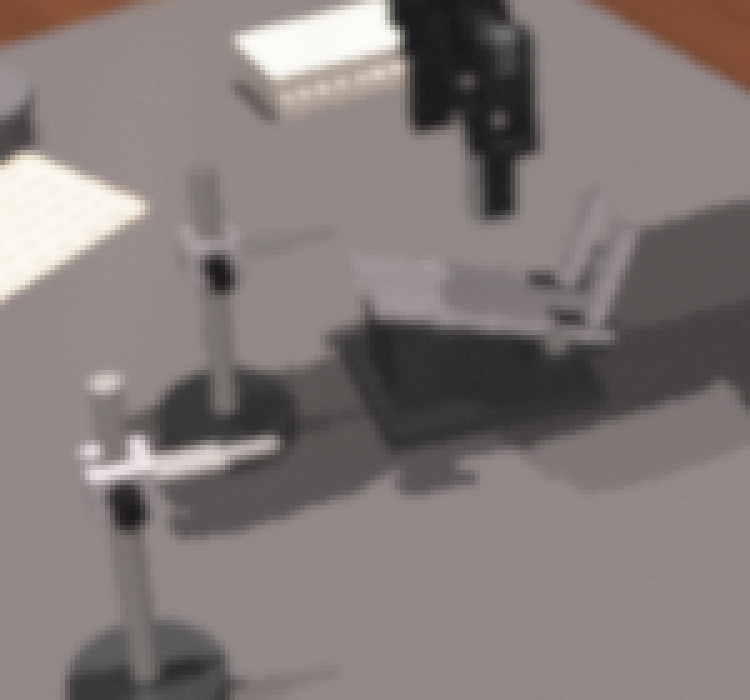

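The fingers are straddling the bed line, above the deck at about (495,215) in the crop, and clear of the stops and the pointer. I'll lower and close on the bed.

```bash
python3 -m creep '[[[0,-0.6,0,3,0],[0,-0.6,0,5,0],[0,-0.6,0,6.5,0],[0,-0.6,0,6.5,0],[60,-0.6,0,6.5,0],[75,-0.6,0,6.5,0],[75,-0.6,0,6.5,0]]]' 20; python3 to.py .566 -.0091 .04 163.6; python3 -m creep '[[[130,0,0,0,0],[130,0,0,0,0],[130,0,0,0,0],[130,0,0,0,0]]]' 20; python3 to.py
```

```text
t: 2.37
eef_pos: [0.5728, -0.0088, 0.0489]
eef_rot: [3.141, 0.003, 2.856]
wrist_force: [-1.1, 0.2, -0.1]
finger_gap: 0.702
t 2.37 p [ 0.5728 -0.0088  0.0489] yaw° 163.64 Ftool [ 1.06 -0.13  0.09] Ttool [ 0.027 -0.03   0.006] gap 0.7023
shift cm [ 0.65 -0.23  0.88] spin 0.001
t: 2.7
eef_pos: [0.5721, -0.0103, 0.0486]
eef_rot: [-3.139, 0.003, 2.855]
wrist_force: [-4.1, -6.2, 10.9]
finger_gap: 0.577
t 2.70 p [ 0.5721 -0.0103  0.0486] yaw° 163.57 Ftool [  2.13  -7.16 -10.86] Ttool [1.651 0.356 0.035] gap 0.5766
```

```bash
python3 -m creep '[[[130,0,-0.1,-0.05,0],[130,0,-0.1,-0.1,0],[130,0,-0.1,-0.1,0]]]' 20; python3 to.py;python3 to.py
```

```text
t: 2.95
eef_pos: [0.5721, -0.0104, 0.0487]
eef_rot: [-3.141, 0.002, 2.855]
wrist_force: [1.8, -3.8, 5.2]
finger_gap: 0.577
t 2.95 p [ 0.5721 -0.0104  0.0487] yaw° 163.60 Ftool [-2.82 -3.12 -5.23] Ttool [ 1.153 -0.467  0.097] gap 0.5768
t 2.95 p [ 0.5721 -0.0104  0.0487] yaw° 163.60 Ftool [-2.82 -3.12 -5.23] Ttool [ 1.153 -0.467  0.097] gap 0.5768
```

```bash
python3 -m creep '[[[95,0,-0.07,0,0],[95,0,-0.07,0,0],[95,0,-0.07,0,0],[130,0,-0.07,0,0],[130,0,-0.07,0,0],[130,0,-0.07,0,0]]]' 20; python3 to.py
```

```text
t: 3.45
eef_pos: [0.5704, -0.0099, 0.0476]
eef_rot: [3.141, -0.001, 2.856]
wrist_force: [-1.2, 2.7, 2.7]
finger_gap: 0.576
t 3.45 p [ 0.5704 -0.0099  0.0476] yaw° 163.64 Ftool [ 1.87  2.22 -2.68] Ttool [-0.458  0.503  0.027] gap 0.5756
```

The bed centre-line is at lateral 0.1515 m by touch in the yaw 163.6° frame, and vision gives 0.1511. Next I'll fetch the upper plate of the left pile.

```bash
python3 -m creep '[[[90,0,0.02,0,0],[50,0,0,0,0],[0,0,0,0,0],[0,0,0,-4,0],[0,0,0,-8,0],[0,0,0,-11,0]]]' 20; python3 to.py .4545 .3085 .10 168.2
```

```text
t: 3.95
eef_pos: [0.5712, -0.0105, 0.1602]
eef_rot: [-3.142, 0.001, 2.856]
wrist_force: [1.0, -0.5, 0.5]
finger_gap: 0.998
t 3.95 p [ 0.5712 -0.0105  0.1602] yaw° 163.62 Ftool [-1.09 -0.23 -0.47] Ttool [ 0.008 -0.104 -0.037] gap 0.9978
shift cm [20.2  27.31  6.  ] spin -0.080
```

```bash
python3 -m creep '[[[0,20.2,27.3,0,-0.08],[0,20.2,27.3,0,-0.08],[0,20.2,27.3,0,-0.08],[0,20.2,27.3,0,-0.08],[0,20.2,27.3,2,-0.08],[0,20.2,27.3,4,-0.08],[0,20.2,27.3,6,-0.08],[0,20.2,27.3,6,-0.08],[0,20.2,27.3,6,-0.08],[0,20.2,27.3,6,-0.08]]]' 20; python3 to.py .4545 .3085 .016 168.2
python3 - <<'E'
from h import *
a=grab("scene","s2");crop(a["img"],(200,340,330,480),5,"pics/s2c.png")
E
```

```text
t: 4.78
eef_pos: [0.4513, 0.3111, 0.0958]
eef_rot: [-3.14, -0.003, 2.94]
wrist_force: [-0.5, -0.6, -0.2]
finger_gap: 0.999
t 4.78 p [0.4513 0.3111 0.0958] yaw° 168.45 Ftool [ 0.39 -0.68  0.16] Ttool [ 0.053  0.039 -0.001] gap 0.9989
shift cm [-0.39 -0.18  7.98] spin 0.004
```

View pics/s2c.png

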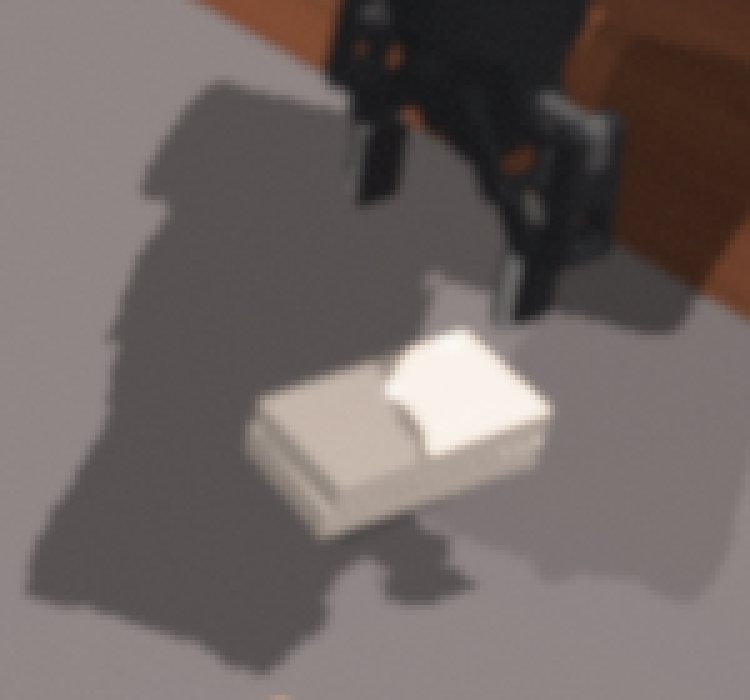

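The jaws are straddling the pile (fingertips at about (380,195) and (520,315) in the crop). I'll lower and grip the upper plate only.

```bash
python3 -m creep '[[[0,0,0,4,0],[0,0,0,7,0],[0,0,0,8.1,0],[0,0,0,8.1,0],[0,0,0,8.1,0],[60,0,0,8.1,0],[120,0,0,8.1,0],[120,0,0,8.1,0],[120,0,0,8.1,0]]]' 25; python3 to.py; python3 -m creep '[[[120,0,0,-2,0],[120,0,0,-4,0],[120,0,0,-4,0]]]' 25; python3 to.py
python3 - <<'E'
from h import *
a=grab("scene","s3");crop(a["img"],(200,340,330,480),5,"pics/s3c.png")
E
```

```text
t: 5.58
eef_pos: [0.4554, 0.309, 0.0186]
eef_rot: [3.14, 0.003, 2.936]
wrist_force: [-0.3, -1.6, 6.4]
finger_gap: 0.692
t 5.58 p [0.4554 0.309  0.0186] yaw° 168.20 Ftool [-0.08 -1.6  -6.41] Ttool [0.291 0.044 0.065] gap 0.6919
t: 5.83
eef_pos: [0.4565, 0.3098, 0.061]
eef_rot: [3.138, 0.005, 2.936]
wrist_force: [1.1, 0.6, -0.4]
finger_gap: 0.695
t 5.83 p [0.4565 0.3098 0.061 ] yaw° 168.21 Ftool [-0.95  0.82  0.39] Ttool [-0.092 -0.087  0.013] gap 0.6950
```

View pics/s3c.png

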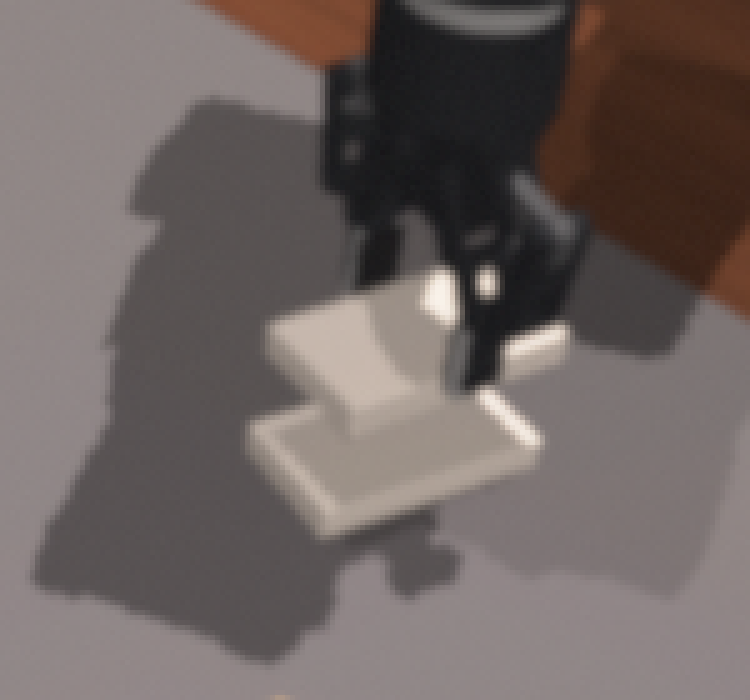

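```bash
python3 to.py .5663 -.0087 .12 163.6
```

```text
t 5.88 p [0.4559 0.3095 0.0594] yaw° 168.21 Ftool [-0.36 -0.01  1.46] Ttool [ 0.008 -0.006  0.029] gap 0.6908
shift cm [-17.33 -28.88  -6.09] spin 0.081
```

```bash
python3 -m creep '[[[120,0,0,-3,0],[120,-4,-7,-6,0.02],[120,-17.3,-28.9,-6.1,0.081],[120,-17.3,-28.9,-6.1,0.081],[120,-17.3,-28.9,-6.1,0.081],[120,-17.3,-28.9,-6.1,0.081],[120,-17.3,-28.9,-6.1,0.081],[120,-17.3,-28.9,-6.1,0.081],[120,-17.3,-28.9,-6.1,0.081],[120,-17.3,-28.9,-6.1,0.081],[120,-17.3,-28.9,-6.1,0.081],[120,-17.3,-28.9,-6.1,0.081]]]' 20; python3 to.py .5663 -.0087 .080 163.6
```

```text
t: 6.88
eef_pos: [0.5638, -0.0097, 0.1172]
eef_rot: [3.141, -0.001, 2.854]
wrist_force: [-0.4, 0.2, -0.0]
finger_gap: 0.693
t 6.88 p [ 0.5638 -0.0097  0.1172] yaw° 163.50 Ftool [0.41 0.14 0.04] Ttool [0.006 0.016 0.018] gap 0.6927
shift cm [-0.22  0.17  3.72] spin -0.002
```

```bash
python3 -m creep '[[[120,0,0,2,0],[120,0,0,3.5,0],[120,0,0,3.5,0],[120,0,0,3.5,0],[120,0,0,3.5,0],[120,0,0,3.5,0]]]' 20; python3 to.py .5663 -.0087 .078 163.6
python3 - <<'E'
from h import *
a=grab("scene","s4");crop(a["img"],(165,305,190,340),5,"pics/s4c.png")
E
```

```text
t: 7.38
eef_pos: [0.5648, -0.0091, 0.0837]
eef_rot: [3.141, 0.001, 2.856]
wrist_force: [0.3, -0.7, -0.9]
finger_gap: 0.692
t 7.38 p [ 0.5648 -0.0091  0.0837] yaw° 163.62 Ftool [-0.51 -0.56  0.87] Ttool [ 0.011 -0.023 -0.006] gap 0.6919
shift cm [-0.13  0.08  0.57] spin 0.000
```

View pics/s4c.png

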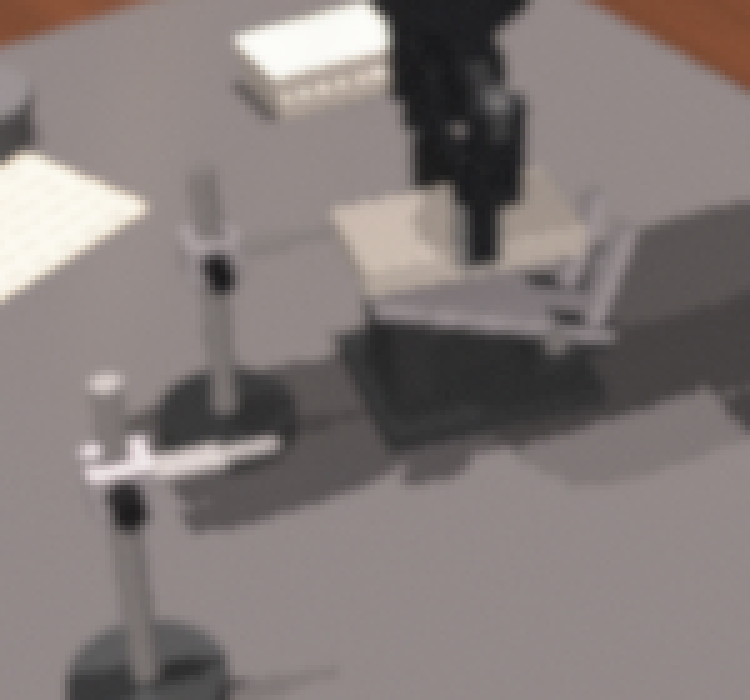

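The plate is level above the bed, with its uphill end just short of the pointer tip (about (330,235)), so I'll move downhill first. Then I'll lower along the bed normal so the plate pivots flush.

```bash
python3 -m creep '[[[120,0.4,0.06,0,0],[120,0.45,0.06,0.5,0],[120,0.45,0.06,1,0],[120,0.4,0.06,1.3,0],[120,0.3,0.06,1.5,0],[120,0.3,0.06,1.5,0]]]' 20; python3 to.py
```

```text
t: 7.93
eef_pos: [0.5602, -0.0079, 0.0669]
eef_rot: [-3.142, -0.003, 2.855]
wrist_force: [-5.4, 2.1, 4.6]
finger_gap: 0.693
t 7.93 p [ 0.5602 -0.0079  0.0669] yaw° 163.57 Ftool [ 5.77  0.52 -4.59] Ttool [-0.023  0.897 -0.054] gap 0.6925
```

```bash
python3 -m creep '[[[120,-0.1,0,0.3,0],[120,-0.2,0,0.6,0],[120,-0.3,0,0.8,0],[120,-0.3,0,0.8,0]]]' 20; python3 to.py .5663 -.0087 .0563 163.6
```

```text
t: 8.27
eef_pos: [0.5624, -0.0086, 0.0587]
eef_rot: [-3.141, -0.004, 2.855]
wrist_force: [-6.8, 2.3, 3.6]
finger_gap: 0.689
t 8.27 p [ 0.5624 -0.0086  0.0587] yaw° 163.57 Ftool [ 7.15  0.26 -3.57] Ttool [-0.007  1.268 -0.018] gap 0.6894
shift cm [-0.37  0.1   0.23] spin -0.000
```

```bash
python3 -m creep '[[[120,0,0.05,0.2,0],[120,0,0.05,0.4,0],[120,0,0.05,0.4,0]]]' 20; python3 to.py .5663 -.0087 .0563 163.6
python3 - <<'E'
from h import *
a=grab("scene","s5");crop(a["img"],(165,305,190,340),5,"pics/s5c.png")
E
```

```text
t: 8.52
eef_pos: [0.5634, -0.0088, 0.0572]
eef_rot: [-3.14, -0.001, 2.855]
wrist_force: [-13.0, 0.8, 27.8]
finger_gap: 0.692
t 8.52 p [ 0.5634 -0.0088  0.0572] yaw° 163.55 Ftool [ 12.73  -2.93 -27.81] Ttool [0.934 2.455 0.185] gap 0.6925
shift cm [-0.27  0.09  0.09] spin -0.001
```

View pics/s5c.png

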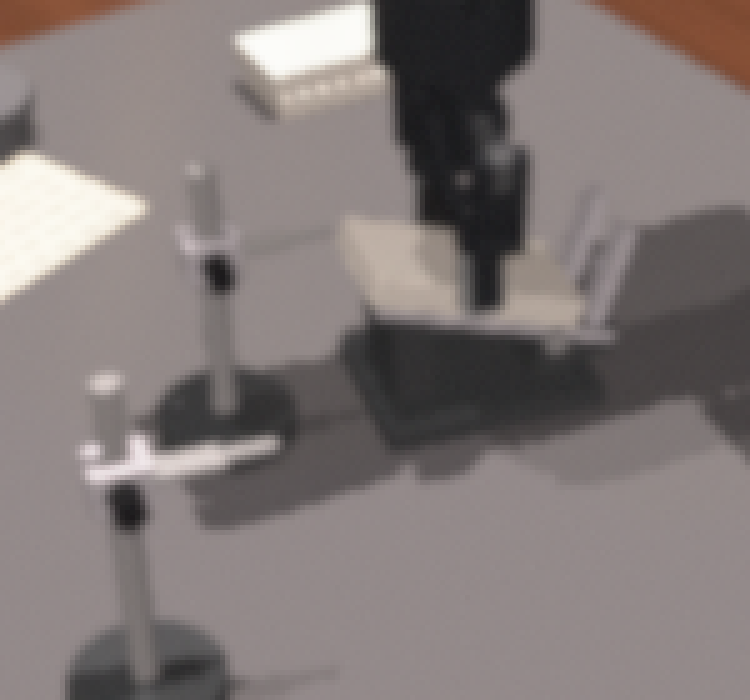

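The plate now lies flush: the reaction is along the bed normal and the picture shows it flat, low end near the stops. I'll release to unload, then re-grip.

```bash
python3 -m creep '[[[60,0,0.05,-0.15,0],[50,0,0.05,-0.2,0],[50,0,0.05,-0.2,0]]]' 20; python3 to.py .5663 -.0087 .0563 163.6;  python3 -m creep '[[[120,0,0,0,0],[120,0,0,0,0],[120,0,0,0,0],[120,0,0,0,0]]]' 20; python3 to.py .5663 -.0087 .0563 163.6
```

```text
t: 8.82
eef_pos: [0.565, -0.0083, 0.0576]
eef_rot: [3.142, 0.0, 2.855]
wrist_force: [0.0, 0.4, -0.2]
finger_gap: 0.803
t 8.82 p [ 0.565  -0.0083  0.0576] yaw° 163.56 Ftool [0.08 0.42 0.23] Ttool [-0.044 -0.03  -0.022] gap 0.8027
shift cm [-0.14 -0.    0.13] spin -0.001
t: 9.15
eef_pos: [0.5648, -0.0082, 0.0575]
eef_rot: [-3.141, -0.0, 2.855]
wrist_force: [0.6, -0.8, -1.3]
finger_gap: 0.693
t 9.15 p [ 0.5648 -0.0082  0.0575] yaw° 163.56 Ftool [-0.75 -0.6   1.29] Ttool [0.06  0.019 0.003] gap 0.6929
shift cm [-0.16 -0.    0.12] spin -0.001
```

```bash
python3 -m creep '[[[120,0.09,0,0.03,0],[120,0.19,0,0.06,0],[120,0.19,0,0.06,0]]]' 20; python3 to.py; python3 -m creep '[[[120,0.09,0,0.03,0],[120,0.19,0,0.06,0],[120,0.19,0,0.06,0]]]' 20; python3 to.py
```

```text
t: 9.4
eef_pos: [0.5624, -0.0075, 0.0568]
eef_rot: [-3.141, -0.001, 2.855]
wrist_force: [-0.3, -0.3, -1.4]
finger_gap: 0.695
t 9.40 p [ 0.5624 -0.0075  0.0568] yaw° 163.57 Ftool [ 0.2  -0.41  1.38] Ttool [ 0.047 -0.022 -0.01 ] gap 0.6948
t: 9.65
eef_pos: [0.5608, -0.007, 0.0564]
eef_rot: [-3.142, -0.0, 2.855]
wrist_force: [-0.7, 0.3, -0.6]
finger_gap: 0.695
t 9.65 p [ 0.5608 -0.007   0.0564] yaw° 163.57 Ftool [0.7  0.06 0.62] Ttool [ 0.005  0.02  -0.021] gap 0.6945
```

```bash
python3 -m creep '[[[120,0.09,0,0.03,0],[120,0.15,0,0.05,0],[120,0.15,0,0.05,0]]]' 20; python3 to.py; python3 -m creep '[[[120,0.09,0,0.03,0],[120,0.15,0,0.05,0],[120,0.15,0,0.05,0]]]' 20; python3 to.py
```

```text
t: 9.9
eef_pos: [0.5595, -0.0066, 0.056]
eef_rot: [-3.142, -0.0, 2.855]
wrist_force: [-0.7, -0.8, -1.5]
finger_gap: 0.699
t 9.90 p [ 0.5595 -0.0066  0.056 ] yaw° 163.57 Ftool [ 0.41 -0.95  1.51] Ttool [-0.02  -0.009 -0.028] gap 0.6986
t: 10.15
eef_pos: [0.558, -0.0062, 0.0555]
eef_rot: [-3.142, -0.0, 2.855]
wrist_force: [0.0, -1.0, -1.3]
finger_gap: 0.696
t 10.15 p [ 0.558  -0.0062  0.0555] yaw° 163.57 Ftool [-0.3  -0.92  1.31] Ttool [0.011 0.017 0.011] gap 0.6960
```

```bash
python3 -m creep '[[[120,0.09,0,0.03,0],[120,0.15,0,0.05,0],[120,0.15,0,0.05,0]]]' 20; python3 to.py
python3 - <<'E'
from h import *
a=grab("scene","s6");crop(a["img"],(165,305,190,340),5,"pics/s6c.png")
E
```

```text
t: 10.4
eef_pos: [0.5579, -0.0062, 0.0555]
eef_rot: [3.142, 0.002, 2.855]
wrist_force: [3.7, -2.0, 1.0]
finger_gap: 0.698
t 10.40 p [ 0.5579 -0.0062  0.0555] yaw° 163.56 Ftool [-4.07 -0.88 -0.99] Ttool [ 0.105 -0.822  0.095] gap 0.6980
```

View pics/s6c.png

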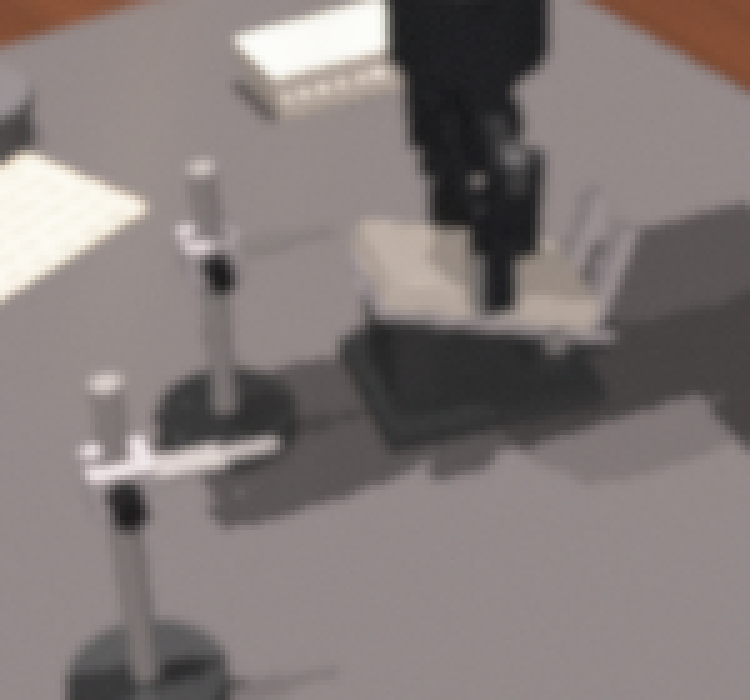

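Contact at the stops, with roughly 4.7 N along the slope. A little more gives a definite push.

```bash
python3 -m creep '[[[120,0.05,0,0.02,0],[120,0.07,0,0.02,0],[120,0.07,0,0.02,0]]]' 20; python3 to.py;  python3 -m creep '[[[120,0,0,0,0]]]' 20; python3 to.py
```

```text
t: 10.7
eef_pos: [0.5579, -0.0061, 0.0556]
eef_rot: [3.142, 0.003, 2.854]
wrist_force: [6.9, -2.7, 0.3]
finger_gap: 0.696
t 10.70 p [ 0.5579 -0.0061  0.0556] yaw° 163.55 Ftool [-7.34 -0.6  -0.24] Ttool [ 0.207 -1.333  0.129] gap 0.6961
t: 10.78
eef_pos: [0.5579, -0.0062, 0.0556]
eef_rot: [3.142, 0.003, 2.854]
wrist_force: [5.4, -1.9, 0.6]
finger_gap: 0.694
t 10.78 p [ 0.5579 -0.0062  0.0556] yaw° 163.55 Ftool [-5.72 -0.27 -0.62] Ttool [ 0.128 -1.364  0.041] gap 0.6936
```

```bash
python3 -m creep '[[[120,0.03,0,0.01,0],[120,0.04,0,0.01,0]]]' 20; python3 to.py;  python3 -m creep '[[[120,0,0,0,0]]]' 20; python3 to.py; python3 -m creep '[[[120,0,0,0,0]]]' 20; python3 to.py
```

```text
t: 10.95
eef_pos: [0.5579, -0.0062, 0.0556]
eef_rot: [3.141, 0.004, 2.854]
wrist_force: [6.8, -3.2, 1.3]
finger_gap: 0.696
t 10.95 p [ 0.5579 -0.0062  0.0556] yaw° 163.54 Ftool [-7.41 -1.16 -1.22] Ttool [ 0.17  -1.507  0.099] gap 0.6955
t: 11.03
eef_pos: [0.5578, -0.0061, 0.0556]
eef_rot: [3.142, 0.004, 2.854]
wrist_force: [6.9, -3.0, 1.3]
finger_gap: 0.693
t 11.03 p [ 0.5578 -0.0061  0.0556] yaw° 163.55 Ftool [-7.46 -0.92 -1.26] Ttool [ 0.266 -1.494  0.059] gap 0.6934
t: 11.12
eef_pos: [0.5578, -0.0062, 0.0556]
eef_rot: [3.142, 0.004, 2.854]
wrist_force: [6.3, -2.6, 0.9]
finger_gap: 0.693
t 11.12 p [ 0.5578 -0.0062  0.0556] yaw° 163.55 Ftool [-6.82 -0.67 -0.92] Ttool [ 0.129 -1.491  0.038] gap 0.6928
```

```bash
python3 -m creep '[[[50,0,0,0,0],[20,0,0,0,0],[0,0,0,0,0],[0,0,0,-3,0],[0,0,0,-7,0],[0,0,0,-10,0]]]' 20; python3 to.py .440 -.3165 .10 173.3
python3 - <<'E'
from h import *
a=grab("scene","s7");crop(a["img"],(165,305,190,340),5,"pics/s7c.png")
E
```

```text
t: 11.62
eef_pos: [0.5549, -0.0052, 0.1563]
eef_rot: [3.142, -0.001, 2.855]
wrist_force: [0.2, -0.4, -0.8]
finger_gap: 1.003
t 11.62 p [ 0.5549 -0.0052  0.1563] yaw° 163.58 Ftool [-0.33 -0.34  0.84] Ttool [-0.052 -0.112 -0.016] gap 1.0025
shift cm [  2.22 -33.11   5.64] spin -0.170
```

View pics/s7c.png

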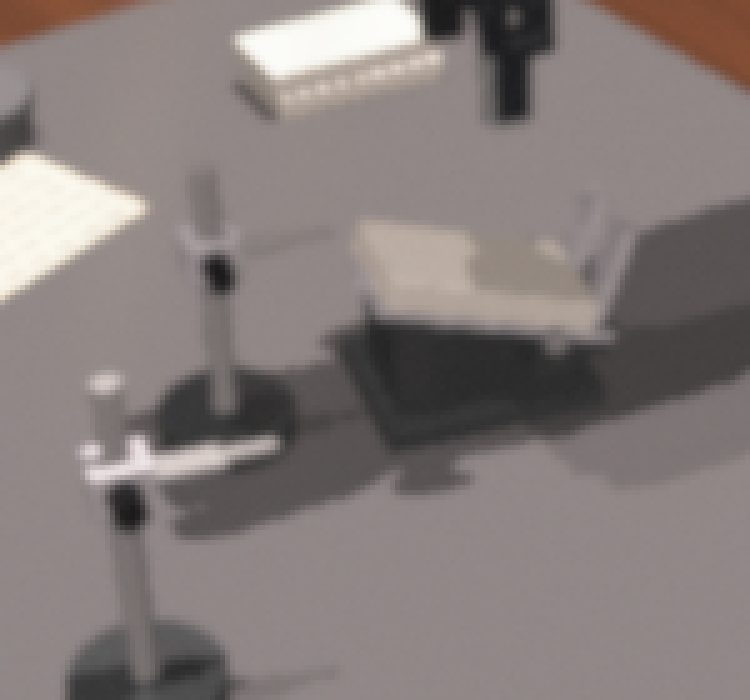

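Plate 1 sits flat with its low end against the stops (about (600,310) in the crop). Now for plate D on the right pile.

```bash
python3 -m creep '[[[0,2.0,-33.2,0,-0.17],[0,2.0,-33.2,0,-0.17],[0,2.0,-33.2,0,-0.17],[0,2.0,-33.2,0,-0.17],[0,2.0,-33.2,1,-0.17],[0,2.0,-33.2,3,-0.17],[0,2.0,-33.2,5.6,-0.17],[0,2.0,-33.2,5.6,-0.17],[0,2.0,-33.2,5.6,-0.17],[0,2.0,-33.2,5.6,-0.17],[0,2.0,-33.2,5.6,-0.17]]]' 20; python3 to.py .440 -.3165 .019 173.3
python3 - <<'E'
from h import *
a=grab("top","t3");crop(a["img"],(190,310,310,450),5,"pics/t3c.png")
a=grab("scene","s8");crop(a["img"],(110,230,190,330),5,"pics/s8c.png")
E
```

```text
t: 12.58
eef_pos: [0.4419, -0.3179, 0.0981]
eef_rot: [3.14, -0.001, 3.023]
wrist_force: [0.4, 0.5, 0.0]
finger_gap: 0.999
t 12.58 p [ 0.4419 -0.3179  0.0981] yaw° 173.22 Ftool [-0.34  0.59 -0.02] Ttool [ 0.009  0.039 -0.022] gap 0.9995
shift cm [0.19 0.1  7.91] spin -0.001
```

View pics/s8c.png

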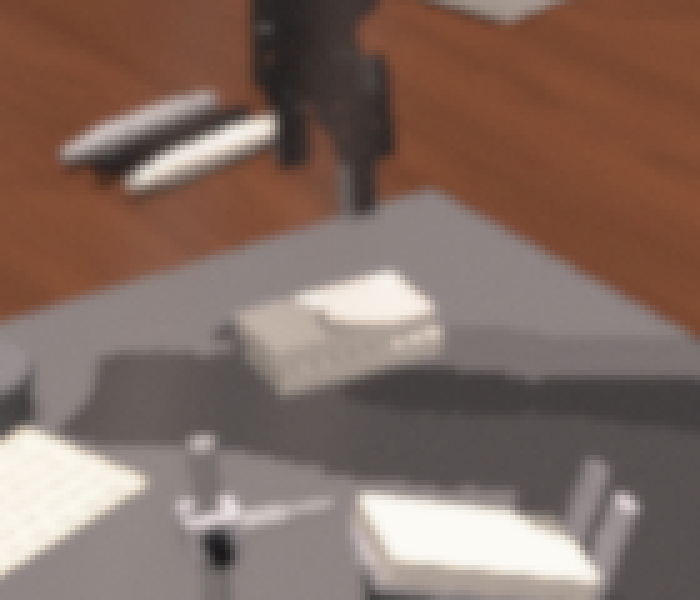

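View pics/t3c.png

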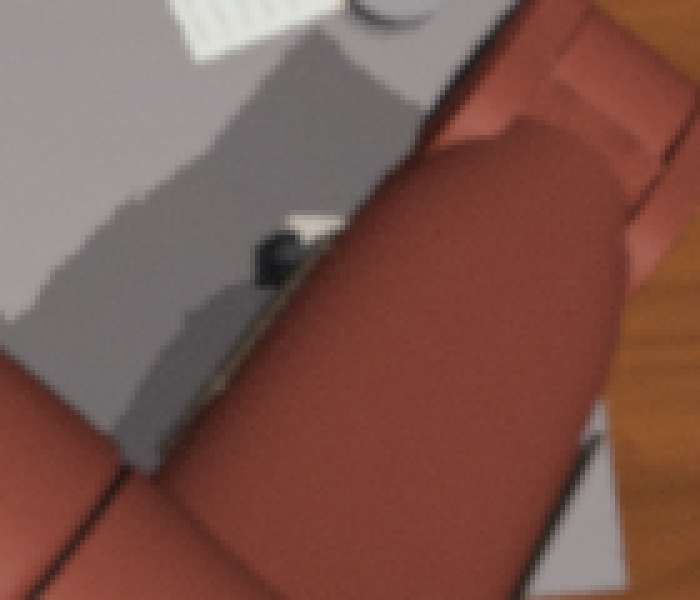

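The scene crop shows the jaws above and straddling the pile (fingertips at about (290,160) and (355,210), pile at (340,330)). The arm hides it in the top view. I'll lower and grip.

```bash
python3 -m creep '[[[0,0.1,0.05,4,0],[0,0.1,0.05,6.5,0],[0,0.1,0.05,8.0,0],[0,0.1,0.05,8.0,0],[0,0.1,0.05,8.0,0],[60,0.1,0.05,8.0,0],[120,0.1,0.05,8.0,0],[120,0.1,0.05,8.0,0],[120,0.1,0.05,8.0,0]]]' 25; python3 to.py; python3 -m creep '[[[120,0,0,-2,0],[120,0,0,-4,0],[120,0,0,-4,0]]]' 25; python3 to.py
python3 - <<'E'
from h import *
a=grab("scene","s9");crop(a["img"],(110,230,190,330),5,"pics/s9c.png")
E
```

```text
t: 13.43
eef_pos: [0.4428, -0.3181, 0.0205]
eef_rot: [-3.141, 0.002, 3.025]
wrist_force: [0.0, 2.4, 6.9]
finger_gap: 0.694
t 13.43 p [ 0.4428 -0.3181  0.0205] yaw° 173.33 Ftool [ 0.25  2.33 -6.86] Ttool [-0.483  0.085 -0.021] gap 0.6944
t: 13.68
eef_pos: [0.4437, -0.3194, 0.0627]
eef_rot: [-3.138, 0.005, 3.025]
wrist_force: [1.3, -1.5, -0.7]
finger_gap: 0.688
t 13.68 p [ 0.4437 -0.3194  0.0627] yaw° 173.31 Ftool [-1.43 -1.32  0.7 ] Ttool [ 0.029 -0.092 -0.009] gap 0.6879
```

View pics/s9c.png

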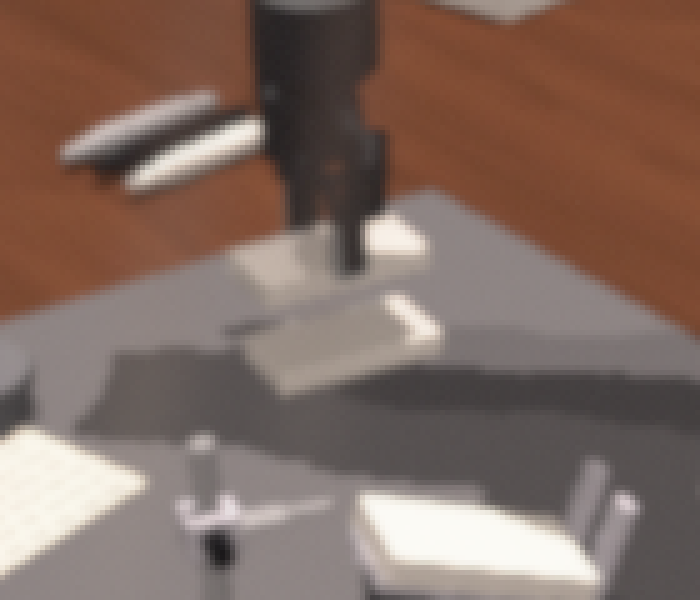

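Only the upper plate was lifted and it hangs level (about (335,255) in the crop). I'll carry it over the rest, staying above pointer height.

```bash
python3 to.py .5581 -.0063 .135 163.6
```

```text
t 13.73 p [ 0.4432 -0.319   0.0611] yaw° 173.31 Ftool [-0.07  0.27  2.73] Ttool [-0.04  -0.024 -0.044] gap 0.6886
shift cm [-7.8  32.37 -7.45] spin 0.170
```

```bash
python3 -m creep '[[[120,0,0,-3.5,0],[120,0,0,-7.4,0],[120,-3,6,-7.4,0.05],[120,-7.8,32.4,-7.4,0.17],[120,-7.8,32.4,-7.4,0.17],[120,-7.8,32.4,-7.4,0.17],[120,-7.8,32.4,-7.4,0.17],[120,-7.8,32.4,-7.4,0.17],[120,-7.8,32.4,-7.4,0.17],[120,-7.8,32.4,-7.4,0.17],[120,-7.8,32.4,-7.4,0.17],[120,-7.8,32.4,-7.4,0.17]]]' 20; python3 -m creep '[[[120,0,0,0,0],[120,0,0,0,0]]]'; python3 to.py .5581 -.0063 .096 163.6
python3 - <<'E'
from h import *
a=grab("scene","s10");crop(a["img"],(165,305,190,340),5,"pics/s10c.png")
E
```

```text
t: 14.73
eef_pos: [0.557, -0.0024, 0.132]
eef_rot: [3.141, -0.001, 2.859]
wrist_force: [-1.0, 0.2, -1.6]
finger_gap: 0.692
t: 14.9
eef_pos: [0.5564, -0.006, 0.1323]
eef_rot: [-3.141, -0.001, 2.854]
wrist_force: [0.4, -0.9, -1.2]
finger_gap: 0.691
t 14.90 p [ 0.5564 -0.006   0.1323] yaw° 163.51 Ftool [-0.64 -0.74  1.18] Ttool [0.095 0.028 0.   ] gap 0.6911
shift cm [-0.18  0.02  3.63] spin -0.002
```

View pics/s10c.png

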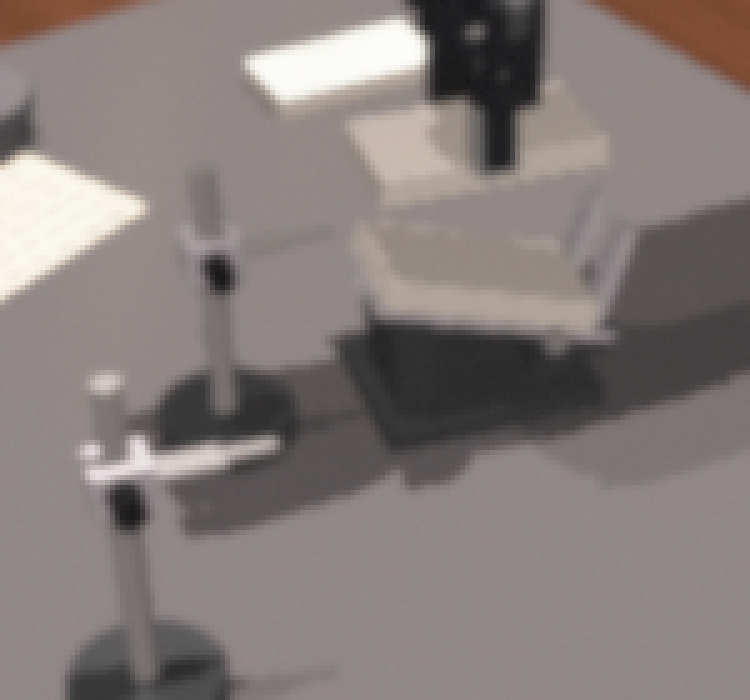

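```bash
python3 -m creep '[[[120,-0.05,0,2,0],[120,-0.1,0,3.2,0],[120,-0.1,0,3.6,0],[120,-0.1,0,3.6,0],[120,-0.1,0,3.6,0]]]' 20; python3 to.py .5581 -.0063 .0716 163.6
python3 - <<'E'
from h import *
a=grab("scene","s11");crop(a["img"],(165,305,190,340),5,"pics/s11c.png")
E
```

```text
t: 15.37
eef_pos: [0.5578, -0.0061, 0.097]
eef_rot: [-3.142, -0.0, 2.853]
wrist_force: [-0.2, -0.1, -1.7]
finger_gap: 0.692
t 15.37 p [ 0.5578 -0.0061  0.097 ] yaw° 163.49 Ftool [ 0.14 -0.19  1.74] Ttool [-0.007 -0.016 -0.029] gap 0.6920
shift cm [-0.03 -0.02  2.54] spin -0.002
```

View pics/s11c.png

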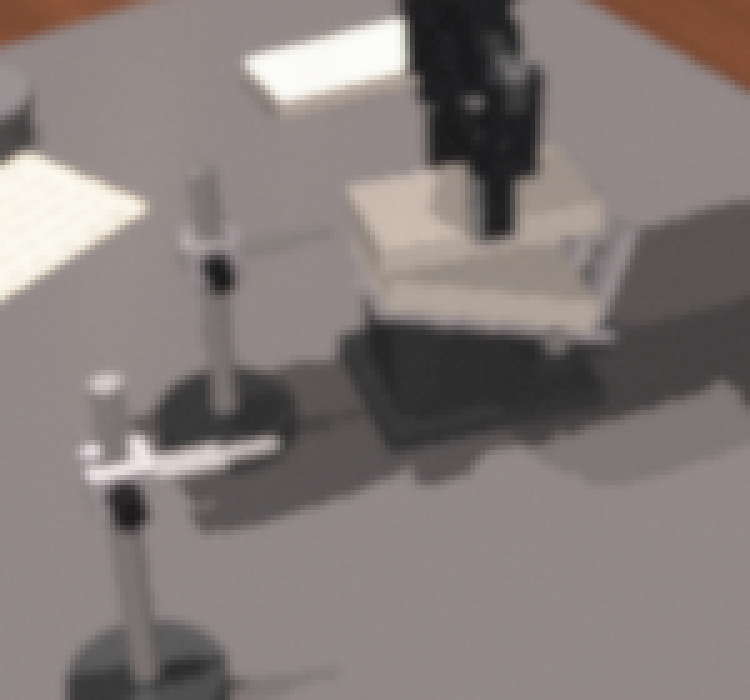

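The plate's high end is clear of the pointer tip (330,235). I'll lower straight down so it pivots without sliding on plate 1.

```bash
python3 -m creep '[[[120,0,0,0.5,0],[120,0,0,1.0,0],[120,0,0,1.3,0],[120,0,0,1.3,0]]]' 20; python3 to.py; python3 -m creep '[[[120,0,0,0.3,0],[120,0,0,0.6,0],[120,0,0,0.7,0],[120,0,0,0.7,0]]]' 20; python3 to.py
```

```text
t: 15.75
eef_pos: [0.5572, -0.0051, 0.0832]
eef_rot: [-3.141, -0.001, 2.855]
wrist_force: [-4.4, 1.3, 2.6]
finger_gap: 0.693
t 15.75 p [ 0.5572 -0.0051  0.0832] yaw° 163.57 Ftool [ 4.58 -0.02 -2.6 ] Ttool [0.103 0.638 0.019] gap 0.6925
t: 16.08
eef_pos: [0.557, -0.005, 0.0764]
eef_rot: [-3.141, -0.002, 2.855]
wrist_force: [-5.9, 1.0, 4.5]
finger_gap: 0.69
t 16.08 p [ 0.557  -0.005   0.0764] yaw° 163.58 Ftool [ 5.97 -0.69 -4.48] Ttool [0.098 0.822 0.014] gap 0.6897
```

```bash
python3 -m creep '[[[120,0.08,-0.05,0.2,0],[120,0.12,-0.05,0.4,0],[120,0.12,-0.05,0.5,0],[120,0.12,-0.05,0.5,0]]]' 20; python3 to.py
python3 - <<'E'
from h import *
a=grab("scene","s12");crop(a["img"],(165,305,190,340),5,"pics/s12c.png")
E
```

```text
t: 16.42
eef_pos: [0.5573, -0.0051, 0.075]
eef_rot: [3.141, 0.003, 2.855]
wrist_force: [-12.9, 2.2, 39.0]
finger_gap: 0.694
t 16.42 p [ 0.5573 -0.0051  0.075 ] yaw° 163.60 Ftool [ 12.9   -1.52 -39.08] Ttool [0.304 2.769 0.042] gap 0.6938
```

View pics/s12c.png

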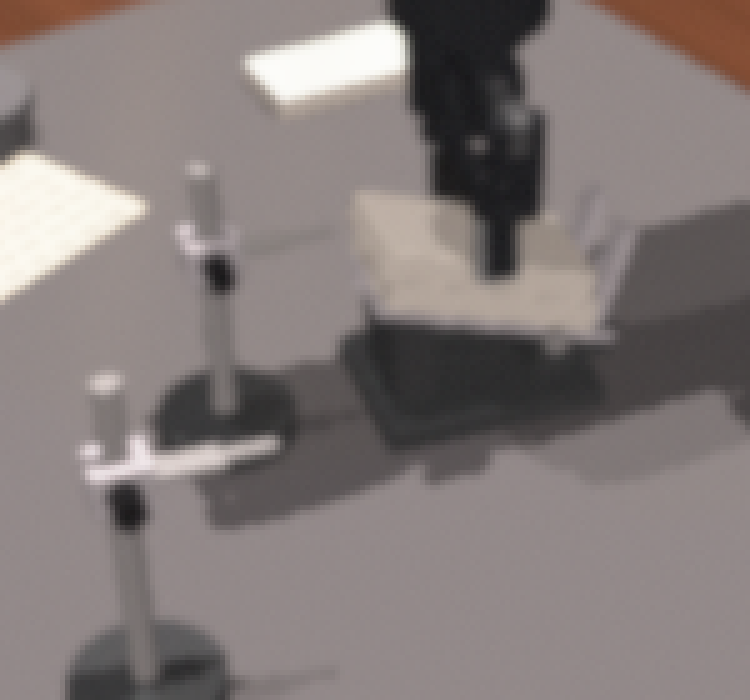

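Plate 2 is flush on plate 1. I'll unload, recentre and re-grip.

```bash
python3 -m creep '[[[60,0,0,-0.2,0],[50,0,0,-0.3,0],[50,0,0,-0.3,0],[50,0,0,-0.3,0]]]' 20
python3 - <<'E'
import sys;sys.argv=['']
from to import st
s,M=st();p=s["eef_pos"];print("lat",p[0]*.2823+p[1]*.9593)
E
```

```text
t: 16.8
eef_pos: [0.5568, -0.0054, 0.0745]
eef_rot: [-3.142, 0.0, 2.855]
wrist_force: [0.0, 0.0, -0.1]
finger_gap: 0.806
t 16.80 p [ 0.5568 -0.0054  0.0745] yaw° 163.57 Ftool [0.01 0.05 0.11] Ttool [-0.015 -0.048  0.002] gap 0.8063
lat 0.1519546296785612
```

```bash
python3 -m creep '[[[50,0,-0.05,0.1,0],[50,0,-0.05,0.1,0],[120,0,-0.05,0.1,0],[120,0,-0.05,0.1,0],[120,0,-0.05,0.1,0],[120,0,-0.05,0.1,0]]]' 20; python3 to.py; python3 -m creep '[[[120,0.09,0,0.03,0],[120,0.15,0,0.05,0],[120,0.15,0,0.05,0]]]' 20; python3 to.py
```

```text
t: 17.3
eef_pos: [0.5563, -0.0058, 0.0735]
eef_rot: [-3.142, -0.0, 2.855]
wrist_force: [-0.3, 0.1, -1.4]
finger_gap: 0.695
t 17.30 p [ 0.5563 -0.0058  0.0735] yaw° 163.57 Ftool [0.3  0.06 1.36] Ttool [ 0.01  -0.008 -0.023] gap 0.6950
t: 17.55
eef_pos: [0.5547, -0.0054, 0.073]
eef_rot: [-3.142, -0.0, 2.855]
wrist_force: [0.4, 0.4, -1.7]
finger_gap: 0.697
t 17.55 p [ 0.5547 -0.0054  0.073 ] yaw° 163.57 Ftool [-0.28  0.51  1.67] Ttool [-0.039  0.019 -0.006] gap 0.6971
```

```bash
python3 -m creep '[[[120,0.09,0,0.03,0],[120,0.15,0,0.05,0],[120,0.15,0,0.05,0]]]' 20; python3 to.py; python3 -m creep '[[[120,0.05,0,0.02,0],[120,0.1,0,0.035,0],[120,0.1,0,0.035,0]]]' 20; python3 to.py
```

```text
t: 17.8
eef_pos: [0.5533, -0.005, 0.0726]
eef_rot: [-3.142, -0.0, 2.855]
wrist_force: [-0.5, -0.2, -1.4]
finger_gap: 0.697
t 17.80 p [ 0.5533 -0.005   0.0726] yaw° 163.57 Ftool [ 0.38 -0.33  1.42] Ttool [0.02  0.011 0.014] gap 0.6974
t: 18.05
eef_pos: [0.5525, -0.0047, 0.0723]
eef_rot: [-3.142, -0.0, 2.855]
wrist_force: [0.3, -0.0, -1.5]
finger_gap: 0.691
t 18.05 p [ 0.5525 -0.0047  0.0723] yaw° 163.57 Ftool [-0.31  0.04  1.53] Ttool [-0.023  0.03  -0.028] gap 0.6905
```

```bash
python3 -m creep '[[[120,0.05,0,0.02,0],[120,0.1,0,0.035,0],[120,0.1,0,0.035,0]]]' 20; python3 to.py; python3 -m creep '[[[120,0.05,0,0.02,0],[120,0.1,0,0.035,0],[120,0.1,0,0.035,0]]]' 20; python3 to.py
```

```text
t: 18.3
eef_pos: [0.5515, -0.0044, 0.072]
eef_rot: [-3.142, -0.0, 2.855]
wrist_force: [0.9, -0.4, -2.0]
finger_gap: 0.696
t 18.30 p [ 0.5515 -0.0044  0.072 ] yaw° 163.57 Ftool [-0.96 -0.1   1.96] Ttool [ 0.023 -0.016  0.   ] gap 0.6957
t: 18.55
eef_pos: [0.5505, -0.0041, 0.0716]
eef_rot: [-3.142, -0.0, 2.855]
wrist_force: [0.3, 0.3, -1.8]
finger_gap: 0.695
t 18.55 p [ 0.5505 -0.0041  0.0716] yaw° 163.57 Ftool [-0.22  0.4   1.81] Ttool [ 0.03   0.005 -0.019] gap 0.6950
```

```bash
python3 -m creep '[[[120,0.05,0,0.02,0],[120,0.1,0,0.035,0],[120,0.1,0,0.035,0]]]' 20; python3 to.py;  python3 - <<'E'
from h import *
a=grab("scene","s13");crop(a["img"],(165,305,190,340),5,"pics/s13c.png")
E
```

```text
t: 18.8
eef_pos: [0.5499, -0.0039, 0.0714]
eef_rot: [-3.142, 0.0, 2.855]
wrist_force: [0.6, 0.8, -2.0]
finger_gap: 0.697
t 18.80 p [ 0.5499 -0.0039  0.0714] yaw° 163.56 Ftool [-0.33  0.96  1.99] Ttool [-0.008 -0.096  0.009] gap 0.6969
```

View pics/s13c.png

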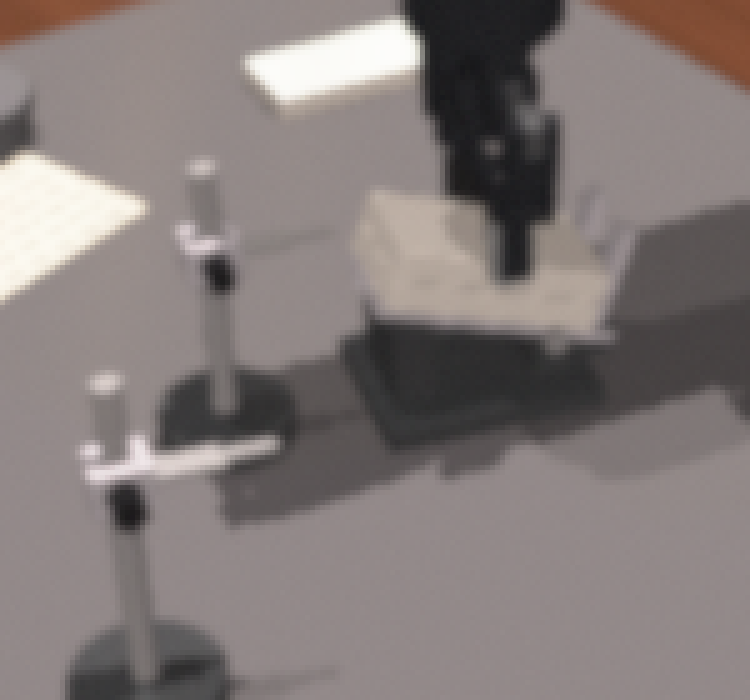

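The low end is just reaching the stops. I'll keep pressing in small steps.

```bash
python3 -m creep '[[[120,0.05,0,0.02,0],[120,0.12,0,0.04,0],[120,0.12,0,0.04,0]]]' 20; python3 to.py; python3 -m creep '[[[120,0.04,0,0.01,0],[120,0.06,0,0.02,0],[120,0.06,0,0.02,0]]]' 20; python3 to.py
```

```text
t: 19.1
eef_pos: [0.5498, -0.0039, 0.0715]
eef_rot: [3.142, 0.003, 2.855]
wrist_force: [4.0, -2.2, -0.6]
finger_gap: 0.701
t 19.10 p [ 0.5498 -0.0039  0.0715] yaw° 163.55 Ftool [-4.44 -1.01  0.65] Ttool [ 0.146 -0.999  0.095] gap 0.7011
t: 19.35
eef_pos: [0.5498, -0.0039, 0.0715]
eef_rot: [3.142, 0.004, 2.854]
wrist_force: [6.4, -3.9, 0.9]
finger_gap: 0.695
t 19.35 p [ 0.5498 -0.0039  0.0715] yaw° 163.55 Ftool [-7.23 -1.94 -0.89] Ttool [ 0.134 -1.337  0.118] gap 0.6946
```

```bash
python3 -m creep '[[[120,0.02,0,0.01,0],[120,0.04,0,0.01,0],[120,0.04,0,0.01,0]]]' 20; python3 to.py; python3 -m creep '[[[120,0,0,0,0]]]' 20; python3 to.py
```

```text
t: 19.6
eef_pos: [0.5497, -0.0039, 0.0715]
eef_rot: [3.142, 0.004, 2.854]
wrist_force: [6.4, -3.2, 0.9]
finger_gap: 0.692
t 19.60 p [ 0.5497 -0.0039  0.0715] yaw° 163.55 Ftool [-7.03 -1.25 -0.85] Ttool [ 0.17  -1.615  0.089] gap 0.6921
t: 19.68
eef_pos: [0.5497, -0.0039, 0.0715]
eef_rot: [3.142, 0.004, 2.854]
wrist_force: [6.1, -2.9, 0.4]
finger_gap: 0.693
t 19.68 p [ 0.5497 -0.0039  0.0715] yaw° 163.55 Ftool [-6.68 -1.04 -0.32] Ttool [ 0.241 -1.438  0.098] gap 0.6934
```

```bash
python3 -m creep '[[[50,0,0,0,0],[20,0,0,0,0],[0,0,0,0,0],[0,0,0,-3,0],[0,0,0,-7,0],[0,0,0,-11,0],[0,0,0,-15,0]]]' 20; python3 -m creep '[[[0,10,0,-2,0],[0,20,0,-2,0],[0,20,10,-2,0],[0,20,20,-2,0],[0,20,20,-2,0],[0,20,20,-2,0],[0,20,20,-2,0],[0,20,20,-2,0],[0,20,20,-2,0]]]'
python3 - <<'E'
from h import *
a=grab("scene","s14");crop(a["img"],(175,275,240,340),7.5,"pics/s14c.png")
a=grab("top","t14");crop(a["img"],(165,265,225,325),6,"pics/t14c.png")
E
```

```text
t: 20.27
eef_pos: [0.5464, -0.003, 0.222]
eef_rot: [-3.141, -0.002, 2.855]
wrist_force: [0.9, -1.0, 0.7]
finger_gap: 0.999
t: 21.02
eef_pos: [0.4107, 0.2492, 0.2405]
eef_rot: [3.141, -0.001, 2.859]
wrist_force: [0.1, -0.5, -0.2]
finger_gap: 1.002
```

View pics/s14c.png

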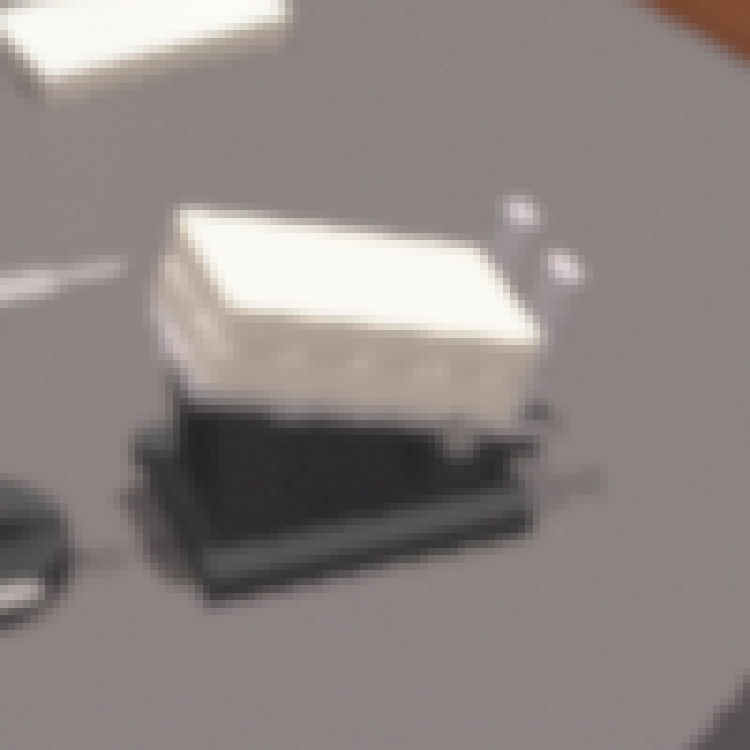

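View pics/t14c.png

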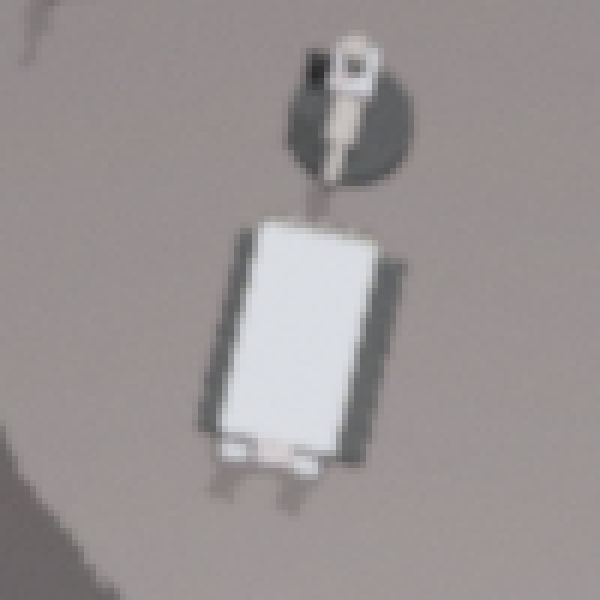

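Run:
```python
from h import *
yaw=np.radians(-16.45);c,sn=np.cos(np.radians(20)),np.sin(np.radians(20))
x=np.array([np.cos(yaw)*c,np.sin(yaw)*c,sn]);y=np.array([-np.sin(yaw),np.cos(yaw),0]);z=np.cross(x,y)
O=np.array([.6112,-.0225,.070])-.11*x; O=O+(.1515-(O[0]*.2823+O[1]*.9593))*y
def edge(d,zz,yy,lo,hi,rev=False):
    g=cv2.cvtColor(d["img"],cv2.COLOR_RGB2GRAY).astype(np.float32)
    w=np.arange(lo,hi,.25);px=proj(d,O+(w/1e3)[:,None]*x+yy/1e3*y+zz/1e3*z).astype(np.float32)
    v=cv2.remap(g,px[:,0][None],px[:,1][None],cv2.INTER_LINEAR)[0];dv=np.abs(np.convolve(v,[1]*8+[-1]*8,'valid'));k=np.argmax(dv);return w[k+7],round(float(dv[k]/8))
for nm in("s7","s14"):
    d=load(nm);print(nm,"low end, y+29:",[(zz,edge(d,zz,29,-16,14)) for zz in((5,8,11) if nm=="s7" else (5,8,11,21,24,27))])
    print(nm,"high end:",[(zz,edge(d,zz,29,95,120)) for zz in((5,8,11) if nm=="s7" else (5,8,11,21,24,27))])
t,s=load("t14"),load("s14")
c1=lambda a,b:(225+a/6-.42,165+b/6-.42);c2=lambda a,b:(240+a/7.5-.43,175+b/7.5-.43)
for n,a,b in(("hi L",(260,222),(232,312)),("hi R",(381,241),(180,207)),("low L",(218,430),(540,342)),("tip",(330,183),(125,265)),("tipdark",(316,218),(125,265))):
    p,e=two(t,c1(*a),s,c2(*b));print(n,np.round(p,4),round(e,4))
    q=p-O;print("   bed coords",np.round([q@x*1e3,q@y*1e3,q@z*1e3],1))
# far gauge ref clamp + others moved?
r0,r1=load("top0"),t
```

```text
s7 low end, y+29: [(5, (np.float64(-4.0), 10)), (8, (np.float64(-6.0), 14)), (11, (np.float64(-7.5), 18))]
s7 high end: [(5, (np.float64(113.75), 13)), (8, (np.float64(114.5), 10)), (11, (np.float64(115.5), 7))]
s14 low end, y+29: [(5, (np.float64(-4.0), 9)), (8, (np.float64(-5.75), 13)), (11, (np.float64(-5.0), 13)), (21, (np.float64(-3.5), 4)), (24, (np.float64(-2.75), 7)), (27, (np.float64(-2.0), 6))]
s14 high end: [(5, (np.float64(114.0), 18)), (8, (np.float64(115.0), 16)), (11, (np.float64(117.75), 12)), (21, (np.float64(103.0), 7)), (24, (np.float64(107.25), 7)), (27, (np.float64(110.25), 9))]
hi L [0.6068 0.0103 0.1001] 0.0001
   bed coords [107.6  29.8  32.9]
hi R [ 0.5898 -0.0483  0.1042] 0.0044
   bed coords [109.2 -31.3  36.6]
low L [0.5082 0.0393 0.0648] 0.0001
   bed coords [-1.1 29.6 34.9]
tip [ 0.6228 -0.0261  0.1053] 0.0009
   bed coords [133.5  -0.6  29. ]
tipdark [ 0.6139 -0.0235  0.1012] 0.0178
   bed coords [123.3  -0.6  28.3]
```

The checks agree: plate 2 is laterally centred (edges about +30/-31 mm) with its high edge at 0.100–0.104 m, against the pointer at about 0.105 m. A third plate would add 15 mm. The picture can't resolve whether lowering plate 2 nudged plate 1 by under 1 mm, so I'll grip both together and press the pair lightly home once.

```bash
python3 to.py .5560 -.0057 .15 163.56
```

```text
t 21.12 p [0.4114 0.2458 0.2403] yaw° 163.72 Ftool [-0.14 -0.62  0.25] Ttool [ 0.022 -0.036  0.009] gap 0.9991
shift cm [-20.93 -20.08   9.03] spin 0.003
```

```bash
python3 -m creep '[[[0,-20.9,-20.1,0,0.002],[0,-20.9,-20.1,0,0.002],[0,-20.9,-20.1,0,0.002],[0,-20.9,-20.1,0,0.002],[0,-20.9,-20.1,0,0.002],[0,-20.9,-20.1,0,0.002],[0,-20.9,-20.1,0,0.002],[0,-20.9,-20.1,4,0.002],[0,-20.9,-20.1,8,0.002],[0,-20.9,-20.1,9,0.002],[0,-20.9,-20.1,9,0.002],[0,-20.9,-20.1,9,0.002]]]' 20; python3 to.py .5560 -.0057 .056 163.56
```

```text
t: 22.12
eef_pos: [0.5557, -0.0072, 0.1515]
eef_rot: [-3.141, -0.001, 2.852]
wrist_force: [0.3, -0.1, 0.5]
finger_gap: 1.002
t 22.12 p [ 0.5557 -0.0072  0.1515] yaw° 163.43 Ftool [-0.28  0.   -0.48] Ttool [-0.045 -0.012 -0.012] gap 1.0017
shift cm [0.01 0.15 9.55] spin -0.002
```

```bash
python3 -m creep '[[[0,0,0.1,3,0],[0,0,0.1,6,0],[0,0,0.1,8,0],[0,0,0.1,9.5,0],[0,0,0.1,9.5,0],[0,0,0.1,9.5,0]]]' 20
python3 - <<'E'
import sys;sys.argv=['']
from to import st
s,M=st();p=s["eef_pos"];print("lat",p[0]*.2823+p[1]*.9593)
E
```

```text
t: 22.62
eef_pos: [0.5573, -0.0057, 0.0574]
eef_rot: [3.141, 0.002, 2.853]
wrist_force: [0.1, 0.5, 0.7]
finger_gap: 0.999
t 22.62 p [ 0.5573 -0.0057  0.0574] yaw° 163.49 Ftool [ 0.07  0.47 -0.72] Ttool [0.    0.032 0.009] gap 0.9986
lat 0.15183620268082357
```

```bash
python3 -m creep '[[[50,0,-0.03,0,-0.001],[50,0,-0.03,0,-0.001],[120,0,-0.03,0,-0.001],[120,0,-0.03,0,-0.001],[120,0,-0.03,0,-0.001],[120,0,-0.03,0,-0.001]]]' 20; python3 to.py; python3 -m creep '[[[120,0.04,0,0.01,0],[120,0.08,0,0.03,0],[120,0.08,0,0.03,0]]]' 20; python3 to.py
```

```text
t: 23.12
eef_pos: [0.5573, -0.0062, 0.0573]
eef_rot: [3.141, 0.003, 2.854]
wrist_force: [-2.0, 1.1, 7.7]
finger_gap: 0.699
t 23.12 p [ 0.5573 -0.0062  0.0573] yaw° 163.52 Ftool [ 2.2   0.49 -7.69] Ttool [-0.044  0.248 -0.02 ] gap 0.6987
t: 23.37
eef_pos: [0.5574, -0.0062, 0.0573]
eef_rot: [3.141, 0.004, 2.854]
wrist_force: [1.5, -0.3, 8.2]
finger_gap: 0.695
t 23.37 p [ 0.5574 -0.0062  0.0573] yaw° 163.51 Ftool [-1.52  0.13 -8.2 ] Ttool [ 0.021 -0.112 -0.07 ] gap 0.6948
```

```bash
python3 -m creep '[[[120,0.08,0,0.0,0],[120,0.15,0,0.0,0],[120,0.15,0,0.0,0]]]' 20; python3 to.py; python3 -m creep '[[[120,0.05,0,0,0],[120,0.05,0,0,0]]]' 20; python3 to.py
```

```text
t: 23.62
eef_pos: [0.5574, -0.0062, 0.0573]
eef_rot: [3.141, 0.007, 2.853]
wrist_force: [7.6, -3.5, 3.1]
finger_gap: 0.7
t 23.62 p [ 0.5574 -0.0062  0.0573] yaw° 163.49 Ftool [-8.29 -1.17 -3.01] Ttool [ 0.039 -1.277  0.091] gap 0.6996
t: 23.78
eef_pos: [0.5573, -0.0062, 0.0574]
eef_rot: [3.141, 0.008, 2.853]
wrist_force: [8.1, -2.5, 2.9]
finger_gap: 0.698
t 23.78 p [ 0.5573 -0.0062  0.0574] yaw° 163.49 Ftool [-8.51 -0.11 -2.85] Ttool [ 0.055 -1.542  0.091] gap 0.6978
```

The pair doesn't move at all under about 8.5 N, so both plates are home. I'll release, retreat and take a last look.

```bash
python3 -m creep '[[[50,0,0,0,0],[20,0,0,0,0],[0,0,0,0,0],[0,0,0,-3,0],[0,0,0,-7,0],[0,0,0,-11,0],[0,0,0,-15,0],[0,0,0,-17,0]]]' 20; python3 -m creep '[[[0,10,0,0,0],[0,20,0,0,0],[0,20,10,0,0],[0,20,20,0,0],[0,20,20,0,0],[0,20,20,0,0],[0,20,20,0,0],[0,20,20,0,0],[0,20,20,0,0],[0,20,20,0,0]]]'
python3 - <<'E'
from h import *
a=grab("scene","s15");crop(a["img"],(175,275,240,340),7.5,"pics/s15c.png")
b=grab("top","t15")
for n,o,d in(("top0",load("top0"),b),("scene0",load("scene0"),a)):
  for nm,P in(("near gauge",(.68,-.043,.15)),("far gauge",(.80,.099,.16))):
    u,v=np.round(proj(o,[P])[0]).astype(int);A=o["img"][v-14:v+14,u-14:u+14].astype(np.float32).mean(2);B=d["img"][v-14:v+14,u-14:u+14].astype(np.float32).mean(2);print(n,nm,"shift",cv2.phaseCorrelate(A,B))
  hs=[]
  for im in(o["img"],d["img"]):
    h=cv2.cvtColor(im,cv2.COLOR_RGB2HSV);m=cv2.inRange(h,(15,110,120),(32,255,255))
    if n=="top0": m[:,:115]=0;m[:,180:]=0;m[240:]=0
    else: m[:330]=0;m[:,:340]=0
    M=cv2.moments(m,True);hs.append((M["m10"]/M["m00"],M["m01"]/M["m00"]))
  print(n,"cast",np.round(hs,1).tolist())
cv2.imwrite("pics/t15f.png",b["img"][:,:,::-1])
E
```

```text
t: 24.45
eef_pos: [0.5545, -0.0053, 0.2301]
eef_rot: [3.141, 0.005, 2.854]
wrist_force: [0.5, 0.4, -0.0]
finger_gap: 0.998
t: 25.28
eef_pos: [0.4176, 0.2443, 0.2251]
eef_rot: [-3.141, -0.001, 2.857]
wrist_force: [-0.2, -0.0, 0.4]
finger_gap: 0.999
top0 near gauge shift ((-0.01645057143659656, -0.045703854804623134), 0.972658617231581)
top0 far gauge shift ((-0.02286746005895779, -0.05649820565869135), 1.0085006448957654)
top0 cast [[139.3, 210.5], [137.8, 207.8]]
scene0 near gauge shift ((-0.24119784326818916, -0.05121690553214897), 0.9564374664094712)
scene0 far gauge shift ((-0.02046328466219194, -0.02465163974002138), 0.9919152511490716)
scene0 cast [[390.7, 368.1], [390.7, 368.7]]
```

View pics/s15c.png

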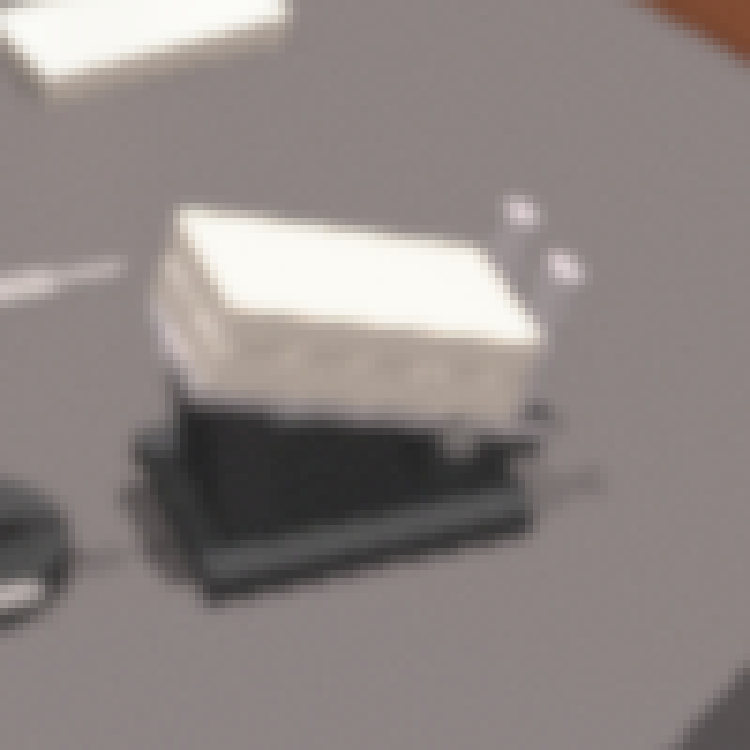

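View pics/t15f.png

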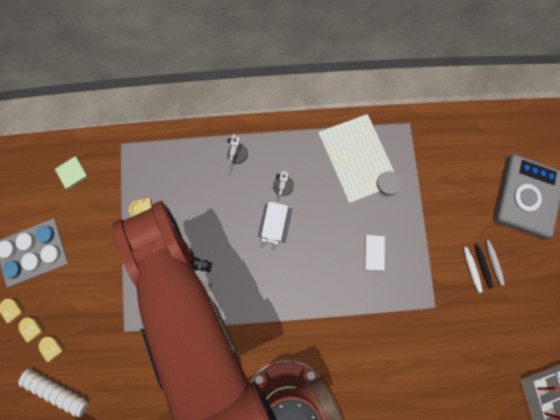

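The stack is unchanged and square: in the scene crop the top plate runs from (180,205) to (540,335). The gauges and tub have not moved. The arm partly hides the cast in the top view, but it is unchanged in the scene view. Nothing touches the robot, so I'm handing in.

```bash
python3 -c "
from workcell import finish_job
print(finish_job())"
```

```text
the job is handed in; nothing more can be done
None
```

The job is handed in at about 25 s of the 67 s. Two white plates lie on the bed, one on the other and pressed against both stops.

- **How many plates:** the gauge at the rest is the shorter one (rod top about 151 mm against 166 mm for the parked one), so two plates reach its pointer.
- **What I did:** I found the bed's centre line by closing the jaws on the bed. I laid the upper plate of the left pile, then the upper plate of the right pile, each lowered until it lay flat. I pushed each against the stops with about 7–7.5 N. A last push of about 8.5 N on both together moved neither.
- **Height:** the top plate's high edge measured 100–104 mm and the pointer tip about 105 mm. The cameras cannot measure finer than about 2–4 mm here, but one plate more or less would change the height by 15 mm.
- **Centring:** the top plate's sides measured about +30 and -31 mm from the bed's centre line, and the two grips agreed on it to about 0.1 mm.
- **Bystanders:** the gauges did not shift in either view. The tub looked unmoved in the top view. The cast was partly hidden by the arm in the top view, so that reading differed by about 3 pixels, but it was unchanged in the scene view.
- **Weak check:** picture measurements of the lower plate's edges scattered by several mm, so the evidence that it is home is the last push.
- **Force:** pressing the second plate flat briefly reached about 41 N at the wrist, through the fingers, when the plate seated on the first.

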